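# Move the wheel guard from the empty tube mixer to the loaded one

### The arm

A 6-joint arm with a two-finger parallel gripper is mounted at the origin on the work surface. World frame = base frame: x ahead of the robot, y to its left, z up, the work surface at z = 0. Lengths are in m, angles in rad, forces in N, time in s.
With the tool pointing down it reaches from about 0.35 to 0.775 m from the base axis. Payload 7.3 kg.
Tool frame: the origin (TCP) lies at the very end of the fingers, on their centre line; the grasp point (between the pads) lies 19 mm behind it; z points along the fingers, y is the direction in which the jaws open and shut (so a half turn about z gives the same grasp; the last joint's range is limited). The gripper opens to 92 mm and grips with 3 to 60 N. Pads are 19 mm wide; open, the fingers measure 130 mm over their backs; the gripper's body (75 mm by 190 mm) begins 47 mm behind the grasp point.
Start: joints at [-1.327, 0.342, 1.524, -0, 1.275, -0.146], TCP at [0.2, -0.486, 0.227] pointing down, gripper open.
Joint ranges: [-2.53, 2.53], [-0.77, 2.02], [0.04, 2.7], [-1, 4.14], [0.28, 2.66], [-3.11, 3.11]. Speed limits (rad/s): [2.57, 2.57, 3.14, 3.14, 3.14, 3.14].

### API

Orientations are given as [roll, pitch, yaw] about the fixed x, y, z axes, in that order (R = Rz(yaw) Ry(pitch) Rx(roll)).
In Python, from cell import robot gives the robot as it stands.
- The arm moves only by the shell command python3 -m pendant 'ROWS' [OPENING] [FORCE]. ROWS is JSON, a list of rows, each a list of 2 entries, a list of its own where there are three numbers: the shift along the tool's x, y, z in mm, then the turn about the tool's z in degrees. In form: [[[x, y, z], turn], ...]. A call has 1 to 10 rows; each row is the pose to reach, as a shift and turn from the pose measured when the call began, along the tool's axes at that moment; what a row does not reach only later rows make up. A row lasts 1/12 s, in which the tool goes at most 41.7 mm and 7.16 degrees, less where a joint would pass 70% of its speed; a pose out of reach is approached as far as the arm can. A call with a gripper value outside its range is refused whole. OPENING is the opening, from 0 (shut) to 1 (fully open), set as the call begins (- or left out, the last holds). The fingers move at their own pace and stop on an object; FORCE is the grip in N (left out, the last holds). Time passes only in rows, so rows that repeat a pose let the fingers close. It gives the time, the measured TCP pose, the force and the opening at its end, in the units of the state.
- robot.observe(): the state, without advancing time (a new reading comes with each control period).
- robot.read_camera(name): name is "scene" or "top" or "wrist"; returns the picture (420x560x3 uint8, red, green, blue); there is no depth.
- robot.calibration(name): a dict with "vfov" (degrees; the focal length in pixels is half the picture's height over the tangent of half this angle, whatever the lens; pixels are square), "cx", "cy" (the principal point, pixels), "k1" (the pictures are not rectified: a ray, as slopes to the right and down, at radius r is drawn at 1 + k1 r^2 times it, then the intrinsics apply), "rvec" (rotation vector, rad) and "tvec" (3), from world to camera coordinates, as OpenCV has them. Camera axes: x right, y down, z forward; pixel columns grow to the right and rows downward; lengths in m; the calibration is good to about 2 mm. A picture is of the moment at which its call begins: read the wrist's pose just before it. calibration takes no time and is no camera call; for the wrist camera it gives the pose at the moment of the call.
- robot.hand_in(): hands the job in, once; it reports no verdict.
Trained networks look in the newest picture that a camera, given by its name, has taken for a name from the list of things; names that differ only in an ending like _2 or _b are one class to them, and where a whole thing is asked for, a point or a joint stands for the part that bears it (a point fixed in the world has none). Each returns a list of dicts, best first, with "p" (0 to 1); they miss things now and then, are a little off and sometimes report something else, mostly with a low value. They report only what shows in the picture. A call takes as long as a camera call. They do not tell look-alikes from the thing itself.
- robot.find_in(camera, query): "xy" ([column, row] as shares, 0 to 1, of the picture: columns of its width, rows of its height, amid what is visible of it).
The state is a dict: "time": time; "qpos": joint angles; "qvel": joint speeds; "joint_efforts": joint torques, N m; "tool_pos": TCP position; "tool_rot": TCP orientation; "contact_force": force on the tool from outside, world axes, zero at the start; "torque": the same for the moment, N m; "opening": finger opening in m.
Only numpy, scipy, OpenCV 4.12 (cv2) and the standard library are available. Lean on these libraries where they do the work, as an engineer would, in place of code of your own. Each camera call takes 0.05 s, during which the arm holds its last target.

### The job

The tube mixer that is loaded with blood tubes has lost its front guard, so take the good guard off the empty mixer and hang it on the loaded one. Pinch the two finger tabs on top together to draw the sprung hinge pin, swing that end up and slip the fixed stub out of its bush; hang it the same way on the other mixer, stub into the bush first, then feel the sprung end down into its saddle and let go so that the pin springs fully home and the guard hangs straight and closed. Do not force the light hinge brackets, and leave the tube rack, the specimen pot and the reagent bottle where they stand.

Things in the scene. Friction and masses are not known exactly. Their poses are not given: they have to be found in the camera images.
- idle: empty tube mixer fixed to the bench, carries the guard at the start: white housing 220 wide (y), 142 high, front at its +x, yaw within 0.2 rad of the robot's frame. Origin: centre of its underside, z up. Hinge axis along its y at x = 114, z = 136 mm of its frame. Grey bezel behind the guard reaches x = 126, up to z = 112. Pushing the guard on its light hinge brackets with over 25 N breaks them
- loaded: the same kind of mixer, same frame and sizes, its wheel full of purple-capped tubes, no guard at the start. Its hinge brackets are as light
- idle_bush (a point): closed black bush at the empty mixer's -y hinge end: the point on the hinge axis at its inner face, (114, -75, 136) mm of the mixer, mixer's axes. The bush is 8 thick (y -75 to -83), 22 by 23 outside; hole 11 wide (x, centred), 11 high: 4 below to 7 above this point
- loaded_bush (a point): where the drawing puts the same on the loaded mixer; there the whole hinge is screwed on through slotted holes, so its bush and saddle really stand up to 6 mm further along the mixer's +y or -y (both alike), at the drawn height; no reading tells: slide the stub in until the rail's end is felt on the bush
- idle_saddle (a point): black saddle at the +y hinge end: the point on the hinge axis at (114, 75, 136) mm of the mixer, mixer's axes. From here 8 mm towards the bush an open-topped trough takes the rail's end: floor 6 below the axis, 14 wide, flared to 22 at the top, 9 above the axis. Outward from here an 8 thick cheek, top 8 above the axis, with a 10 mm square hole on the axis for the pin
- loaded_saddle (a point): where the drawing puts the same on the loaded mixer; it shares the bush's sideways shift and, in slots of its own, stands up to 5 mm higher or lower than this point, which no reading tells: feel for the trough's floor
- guard: lift-off guard, 210 to 350 g. Origin: hinge axis at mid-length; y along the hinge to the sprung pin, z up, x outward. Hung, it is at (114, 0, 136) mm of the mixer, same axes, 1 mm play each way along y. Rail 12 mm diameter, y -74 to 74. Blue tinted panel 160 wide, 4 thick, at x 15 to 19, z 6 to -104, bottom edge trim to x 21. Hung free it leans back up to 0.03 rad on rubber bumpers
- black_tab (a point): centre of the fixed black finger tab standing on the rail: 24 (x) by 5 (y) by 40 high (z = 6 to 46 of the guard), at y = -16 of the guard; guard's axes
- red_tab (a point): centre of the sliding red finger tab, same size, fixed to the sprung pin: at y = 22.5 of the guard with the pin out (43.5 mm over both tabs), 11.5 fully drawn (32.5 mm over both tabs); guard's axes
- pin (a joint): travel of the sprung pin with its red tab along the guard's -y: 0 = fully out, 0.011 m = fully drawn, at its stop; the spring pushes it out with 3 N at 0, 6.3 N at 0.011
- pin_tip (a point): middle of the flat end of the sprung pin, 8 mm diameter: at y = 83 mm of the guard when out, at 72 (inside the rail) when fully drawn
- stub_tip (a point): tip of the fixed round-ended stub, 8 mm diameter, on the hinge axis from y = -74 to -83 mm of the guard
- tube_rack: bystander: white rack 60 x 130 mm with purple-capped tubes, 80 high; origin centre of underside
- pot: bystander: white specimen pot with red cap, 56 mm diameter, 65 high; origin centre of underside
- reagent: bystander: white reagent bottle with orange cap, 72 mm diameter, 150 high; origin centre of underside
Things that resemble listed ones, but are neither listed nor needed, are in the scene too. What is shaped like the guard but pink is not meant.

How it is judged:
On the way, in this order (a step that is already met when the one before it is completed fails the run):
1. the sprung pin is drawn while the guard is still on the empty mixer (value of joint pin above 0.007 m and distance of guard from where it was at the start of the episode below 0.012 m), for 0.1 s.
2. the guard is lifted clear of the empty mixer's hinge (z of each of stub_tip, pin_tip in the frame of idle above 0.165 m), for 0.1 s.
At the end, for the whole second after the job is handed in: Guard on the loaded mixer, released and still: pin within 2 mm of fully out in its cheek's hole, stub in the bush: both tips within 7.5 mm of their drawn place along the hinge, 7 mm in height, 5 mm in depth; guard within 0.12 rad of upright; rack, pot and bottle within 20 mm of where they stood (value of joint pin below 0.002 m and y of pin_tip in the frame of loaded between 0.0755 and 0.0905 m and x of pin_tip in the frame of loaded between 0.109 and 0.119 m and z of pin_tip in the frame of loaded between 0.1295 and 0.1425 m and y of stub_tip in the frame of loaded between -0.0905 and -0.0755 m and x of stub_tip in the frame of loaded between 0.109 and 0.119 m and z of stub_tip in the frame of loaded between 0.13 and 0.143 m and angle between guard's own z axis and vertical below 0.12 rad and linear speed of guard below 0.02 m/s and distance of each of tube_rack, pot, reagent from where it was at the start of the episode below 0.02 m); the robot touches nothing.
It fails at once if more than 25 N between the guard and the empty mixer (contact force between guard and idle above 25 N).
It fails at once if more than 25 N between the guard and the loaded mixer (contact force between guard and loaded above 25 N).
It fails at once if the tube rack is moved by more than 20 mm or tipped over (distance of tube_rack from where it was at the start of the episode above 0.02 m or angle between tube_rack's own z axis and vertical above 0.3 rad).
It fails at once if the specimen pot is moved by more than 20 mm or tipped over (distance of pot from where it was at the start of the episode above 0.02 m or angle between pot's own z axis and vertical above 0.3 rad).
It fails at once if the reagent bottle is moved by more than 20 mm or tipped over (distance of reagent from where it was at the start of the episode above 0.02 m or angle between reagent's own z axis and vertical above 0.3 rad).
It also fails if it takes over 64 s, if anything falls off the work surface, if the arm or the gripper's body presses on something with over 40 N, if the wrist force passes 120 N, or if a joint passes its speed limit or range.

## Working session

There is one attempt and no reset: what is moved stays moved. The work goes in short steps, Python scripts to look and compute and a shell command to move; the robot and the scene stay as the last step left them, time stands still between calls to the robot, and variables do not carry over. Pictures are saved under pics/ and viewed, and the job is handed in when it is done.

```bash
ls; mkdir -p pics
cat > h.py <<'E'
import numpy as np, cv2
from cell import robot
from scipy.spatial.transform import Rotation as R
def snap(cam,fn):
    im=robot.read_camera(cam); cv2.imwrite('pics/'+fn+'.png',im[:,:,::-1]); return im
E
python3 - <<'E'
from h import *
print(robot.observe())
for c in ['scene','top','wrist']:
    snap(c,c+'0'); print(c,robot.calibration(c))
E
```

```text
pics
{'time': 0.0, 'qpos': array([-1.32699322e+00,  3.42740348e-01,  1.52503413e+00, -1.91734809e-05,
        1.27538638e+00, -1.45990754e-01]), 'qvel': array([ 0.00019945,  0.00211079,  0.00112633,  0.00023021, -0.00072579,
       -0.00070519]), 'joint_efforts': array([ 1.71537460e-03, -4.31239343e+01, -2.44223446e+01,  7.21461629e-02,
        5.58827771e-02, -1.23492800e-04]), 'tool_pos': array([ 0.19941779, -0.48520571,  0.22602984]), 'tool_rot': array([-3.14003847e+00, -2.09991228e-04,  3.89799292e-01]), 'contact_force': array([-0.5633528 ,  0.34966615,  0.56004961]), 'torque': array([ 0.01392999, -0.01231898, -0.01585595]), 'opening': 0.09182100399053864}
scene {'vfov': 46.225403970906896, 'cx': 283.84882385143885, 'cy': 207.6514307757159, 'k1': -0.15307969859281995, 'rvec': array([ 2.10219143,  0.96685371, -0.46808963]), 'tvec': array([-0.44352655, -0.13695191,  1.75274531])}
top {'vfov': 52.453240091278076, 'cx': 292.2484608063069, 'cy': 215.11544417652746, 'k1': -0.043127661294085656, 'rvec': array([ 2.1159669 , -2.18009647,  0.14781135]), 'tvec': array([0.10958078, 0.56845112, 1.4884847 ])}
wrist {'vfov': 58.84690757577551, 'cx': 280.9537238676195, 'cy': 209.56373514892994, 'k1': -0.031109029437043564, 'rvec': array([-2.42860859,  1.62628167,  0.21085131]), 'tvec': array([-0.5255309 , -0.03254585,  0.38981726])}
```

View pics/scene0.png

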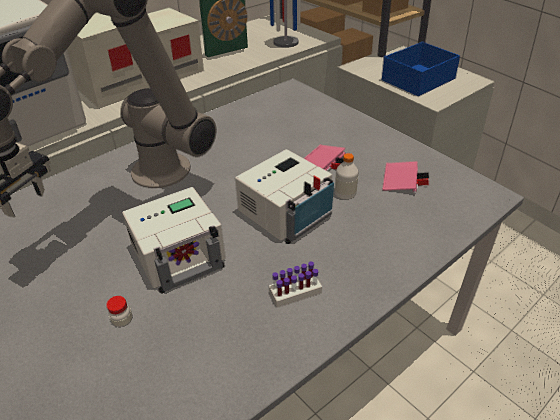

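View pics/top0.png

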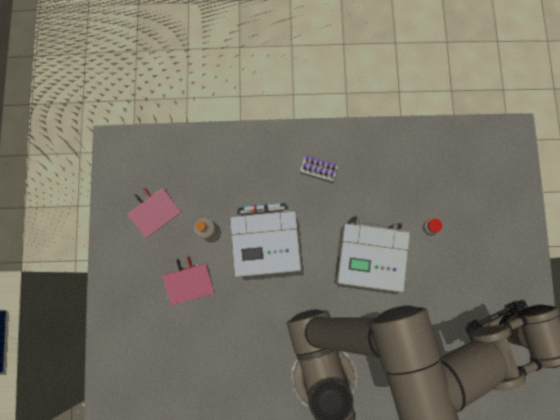

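View pics/wrist0.png

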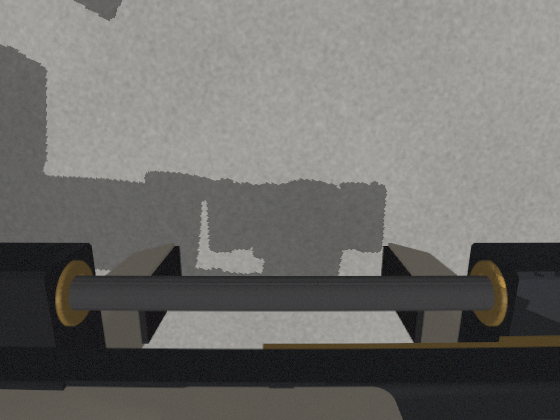

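```bash
cat >> h.py <<'E'
def cal(c):
    d=robot.calibration(c) if isinstance(c,str) else c
    f=210/np.tan(np.radians(d['vfov']/2)); Rm=cv2.Rodrigues(np.array(d['rvec']))[0]
    return dict(f=f,c=np.array([d['cx'],d['cy']]),k=d['k1'],R=Rm,t=np.array(d['tvec']))
def proj(P,C):
    q=np.atleast_2d(P)@C['R'].T+C['t']; s=q[:,:2]/q[:,2:]; r2=(s**2).sum(1,keepdims=True)
    return s*(1+C['k']*r2)*C['f']+C['c']
def ray(px,C):
    sd=(np.atleast_2d(px)-C['c'])/C['f']; s=sd.copy()
    for _ in range(20): s=sd/(1+C['k']*(s**2).sum(1,keepdims=True))
    d=np.c_[s,np.ones(len(s))]@C['R']; o=-C['R'].T@C['t']; return o,d
def onz(px,z,C):
    o,d=ray(px,C); return o+d*((z-o[2])/d[:,2:])
def crop(im,x0,y0,w,h,s,fn):
    cv2.imwrite('pics/'+fn+'.png',cv2.resize(im[y0:y0+h,x0:x0+w,::-1],None,fx=s,fy=s,interpolation=cv2.INTER_CUBIC))
def tool(o=None):
    o=o or robot.observe(); return np.array(o['tool_pos']),R.from_euler('xyz',o['tool_rot'])
E
python3 - <<'E'
from h import *
o=robot.observe();p,r=tool(o)
C=cal('wrist'); cp=-C['R'].T@C['t']
print('cam in tool',r.inv().apply(cp-p)); print('cam axes in tool\n',r.inv().as_matrix()@C['R'].T)
T=cal('top'); print('top cam',-T['R'].T@T['t'])
im=cv2.imread('pics/top0.png')[:,:,::-1]
crop(im,220,190,200,110,4,'top0c')
for z,px in [(0.142,[231,219]),(0.142,[297,212]),(0.142,[344,224]),(0.142,[409,230])]: print(px,onz(px,z,T))
for c in ['top']:
  for q in ['idle','loaded','guard','black_tab','red_tab','idle_saddle','idle_bush','tube_rack','pot','reagent']:
    a=robot.find_in(c,q); print(q,[(np.round(np.array(d['xy'])*[560,420],1),round(d['p'],2)) for d in a[:4]])
print(robot.observe()['time'])
E
```

```text
cam in tool [ 0.06734112  0.00122144 -0.15833072]
cam axes in tool
 [[ 7.00512764e-04 -9.67513777e-01 -2.52817325e-01]
 [ 9.99999645e-01  7.96304725e-04 -2.76576288e-04]
 [ 4.68910999e-04 -2.52817042e-01  9.67513991e-01]]
top cam [0.35915774 0.09274177 1.55342718]
[231, 219] [[0.55020391 0.29769751 0.142     ]]
[297, 212] [[0.56718888 0.07636997 0.142     ]]
[344, 224] [[ 0.52204425 -0.07901577  0.142     ]]
[409, 230] [[ 0.4953175 -0.2950728  0.142    ]]
idle [(array([264.9, 243.1]), 0.97)]
loaded [(array([372.9, 257.4]), 0.69), (array([265.1, 240.2]), 0.27)]
guard [(array([264.3, 207.7]), 0.78), (array([155.7, 214.9]), 0.67)]
black_tab [(array([156.6, 213.1]), 0.78), (array([186. , 281.7]), 0.71), (array([261.6, 207.8]), 0.63)]
red_tab []
idle_saddle []
idle_bush [(array([263.2, 245.8]), 0.9)]
tube_rack [(array([318.7, 168.1]), 0.9), (array([264.1, 238.9]), 0.56)]
pot [(array([266. , 244.3]), 0.62), (array([431.5, 226.5]), 0.51), (array([372.5, 254.7]), 0.18)]
reagent [(array([205.9, 229.2]), 0.69)]
0.65
```

View pics/top0c.png

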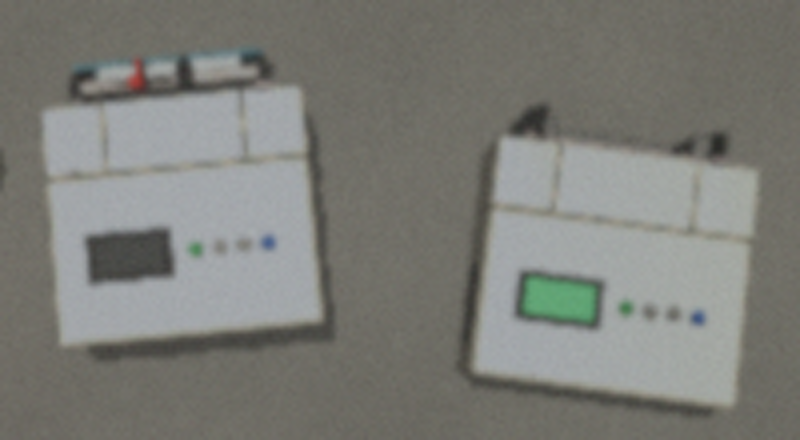

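```bash
cat >> h.py <<'E'
def go(pos,yaw):
    o=robot.observe();p,r=tool(o)
    d=r.inv().apply(np.array(pos)-p)*1000
    y=r.as_euler('xyz')[2]; t=-np.degrees((yaw-y+np.pi)%(2*np.pi)-np.pi)
    print('t',round(o['time'],2),'shift',np.round(d,1),'turn',round(t,2),'F',np.round(o['contact_force'],1),'open',round(o['opening']*1000,1))
E
python3 - <<'E'
from h import *
go([.53,-.19,.24],-.123)
E
```

```text
t 0.65 shift [ 418.  -147.9  -13.3] turn 29.38 F [-0.7 -0.1  0.3] open 91.9
```

```bash
python3 -m pendant '[[[42,-15,-13],5],[[84,-30,-13],10],[[120,-42,-13],15],[[160,-56,-13],20],[[200,-70,-13],25],[[240,-85,-13],29],[[280,-99,-13],29],[[320,-113,-13],29],[[360,-127,-13],29],[[400,-141,-13],29.4]]' 0.75 15
python3 - <<'E'
from h import *
go([.53,-.19,.24],-.123)
E
```

```text
time: 1.48
tool_pos: [0.5104, -0.2075, 0.2399]
tool_rot: [3.141, -0.0, -0.123]
contact_force: [1.9, -1.1, 0.1]
opening: 0.069
t 1.48 shift [ 17.3 -19.8  -0.1] turn -0.01 F [ 1.9 -1.1  0.1] open 69.0
```

```bash
python3 -m pendant '[[[17,-20,0],0],[[17,-20,0],0],[[17,-20,0],0]]'
python3 - <<'E'
from h import *
im=snap('wrist','w1'); import pickle
pickle.dump((cal('wrist'),robot.observe()),open('w1.pkl','wb'))
go([.53,-.19,.24],-.123)
T=cal('top'); print(onz([262.5,208.7],.14,T))
E
```

```text
time: 1.73
tool_pos: [0.5305, -0.1885, 0.2395]
tool_rot: [3.141, 0.0, -0.12]
contact_force: [-0.8, 0.1, 0.5]
opening: 0.0685
t 1.78 shift [ 0.4  0.5 -0.4] turn 0.07 F [-0.4 -0.5 -0.5] open 69.3
[[0.58217145 0.19175414 0.14      ]]
```

View pics/w1.png

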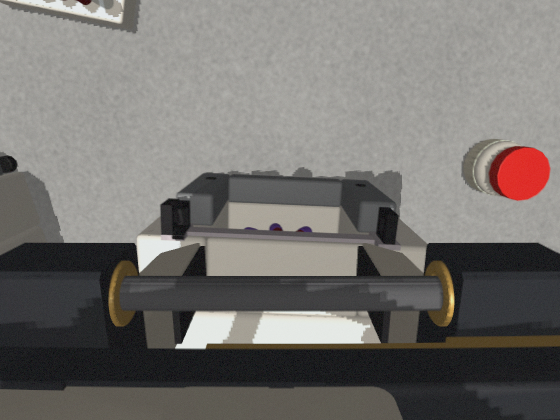

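Run:
```python
from h import *
im=cv2.imread('pics/w1.png')[:,:,::-1]
crop(im,130,165,130,90,6,'w1a');crop(im,310,165,130,90,6,'w1b')
```

```text
(no output)
```

View pics/w1a.png

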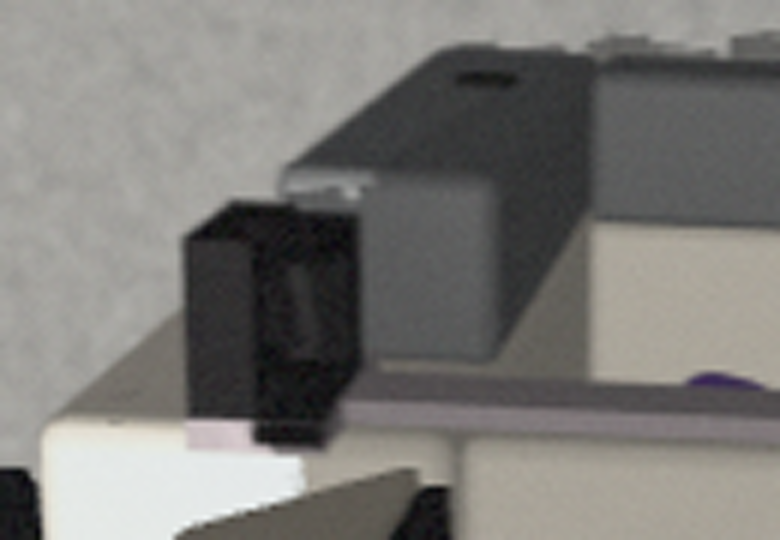

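View pics/w1b.png

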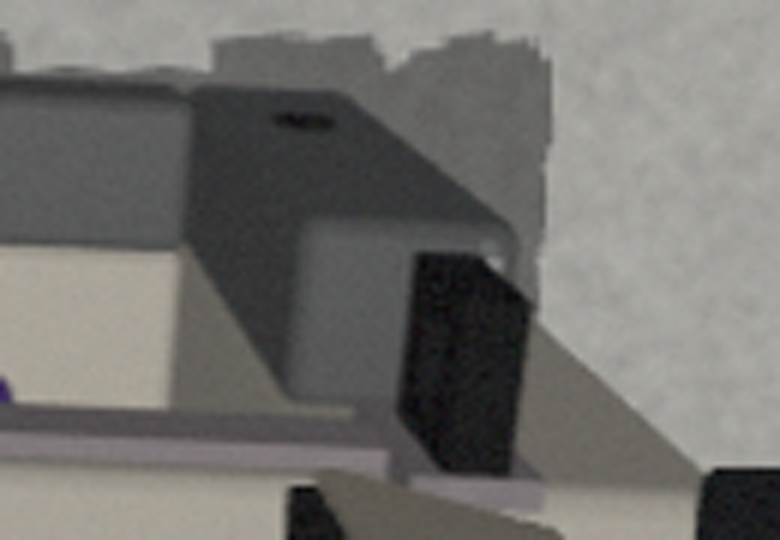

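```bash
cat >> h.py <<'E'
def fr(L,Rr,z=.142):
    # from left(+y), right(-y) housing top front corners -> mid, yaw
    d=L-Rr; yaw=np.arctan2(-d[0],d[1]); return (L+Rr)/2,yaw,np.linalg.norm(d)
def loc(P,mid,yaw):
    q=np.atleast_2d(P)-mid; c,s=np.cos(yaw),np.sin(yaw); return np.c_[q[:,0]*c+q[:,1]*s,-q[:,0]*s+q[:,1]*c,np.atleast_2d(P)[:,2]]
E
python3 - <<'E'
from h import *; import pickle
C,o=pickle.load(open('w1.pkl','rb'))
L,Rr=onz([[137.5,235.8],[426.7,243.3]],.142,C)
m,y,w=fr(L,Rr);print(m,y,w)
b=onz([[177.5,194.5],[212,195],[360,201.5],[393.3,202.5]],.112,C)
print(loc(b,m,y))
print('slope yaw', [np.arctan2(-(b[i]-b[j])[0],(b[i]-b[j])[1]) for i,j in [(0,3),(1,2)]])
E
```

```text
[ 0.50792255 -0.18924444  0.142     ] -0.14877822450179332 0.21106676850696243
[[ 0.02474784  0.08330675  0.112     ]
 [ 0.02507765  0.05609513  0.112     ]
 [ 0.023035   -0.06073381  0.112     ]
 [ 0.02295934 -0.0872685   0.112     ]]
slope yaw [np.float64(-0.15926293894287605), np.float64(-0.1662605799799008)]
```

```bash
python3 -m pendant '[[[-35,0,-20],0],[[-70,0,-40],0],[[-70,0,-40],0],[[-70,0,-40],0],[[-70,0,-40],0]]'
python3 - <<'E'
from h import *
im=snap('wrist','w2'); import pickle
pickle.dump((cal('wrist'),robot.observe()),open('w2.pkl','wb'))
crop(im,110,90,320,160,2.5,'w2a')
E
```

```text
time: 2.2
tool_pos: [0.4599, -0.1819, 0.2799]
tool_rot: [3.141, -0.001, -0.124]
contact_force: [-0.6, -0.6, -0.6]
opening: 0.0689
```

View pics/w2.png

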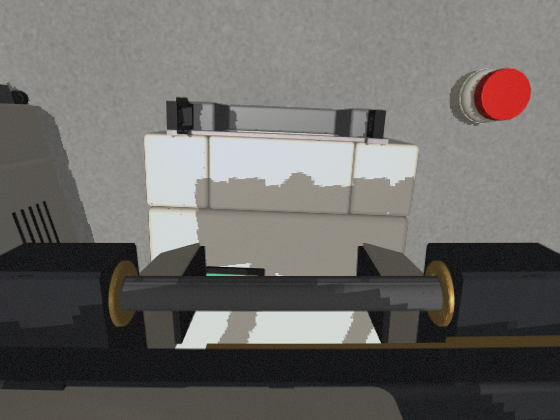

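View pics/w2a.png

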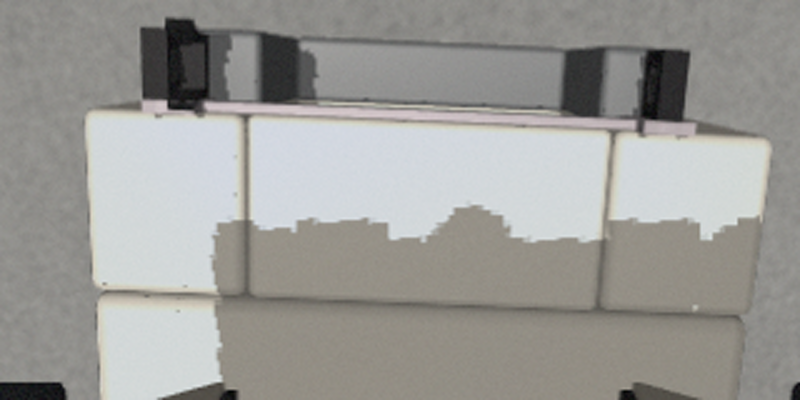

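Run:
```python
from h import *; import pickle
C,o=pickle.load(open('w2.pkl','rb'))
f=lambda a:np.array(a)/2.5+[110,90]
L,Rr=onz(f([[88,112],[770,140]]),.142,C)
m,y,w=fr(L,Rr);print('front',m,y,w)
P=onz(f([[95,291],[752,313],[245,118],[247,295],[612,132],[600,308]]),.142,C)
print(loc(P,m,y))
print('seam yaw',fr(P[0],P[1])[1], [np.arctan2((a-b)[1],(a-b)[0]) for a,b in [(P[2],P[3]),(P[4],P[5])]])
b=onz(f([[230,32],[262,33],[605,47],[640,48]]),.112,C); print(loc(b,m,y), fr((b[0]+b[1])/2,(b[2]+b[3])/2)[1])
# black
b=onz(f([[165,18],[208,20],[650,50],[690,52],[140,102],[640,130],[695,133]]),.142,C); print(loc(b,m,y))
```

```text
front [ 0.50632692 -0.18958175  0.142     ] -0.1631037065291143 0.2147658621818055
[[-5.79380448e-02  1.07944248e-01  1.42000000e-01]
 [-5.66923393e-02 -1.08886777e-01  1.42000000e-01]
 [-2.36878854e-05  5.80660391e-02  1.42000000e-01]
 [-5.72773509e-02  5.78620948e-02  1.42000000e-01]
 [ 3.06587092e-04 -5.71260998e-02  1.42000000e-01]
 [-5.70104196e-02 -5.83125225e-02  1.42000000e-01]]
seam yaw -0.15735871748444516 [np.float64(-0.15954160199133394), np.float64(-0.1424073489931283)]
[[ 0.02630188  0.06865259  0.112     ]
 [ 0.02637768  0.05783846  0.112     ]
 [ 0.02651579 -0.05824097  0.112     ]
 [ 0.02671146 -0.07015345  0.112     ]] -0.1609549485594216
[[ 0.02924383  0.08238743  0.142     ]
 [ 0.02912669  0.06921437  0.142     ]
 [ 0.02573872 -0.06665051  0.142     ]
 [ 0.02569707 -0.07907846  0.142     ]
 [ 0.00367626  0.09089276  0.142     ]
 [ 0.00130469 -0.0658848   0.142     ]
 [ 0.00112798 -0.08333455  0.142     ]]
```

Run:
```python
from h import *
go([.51,.187,.28],.06)
```

```text
t 2.25 shift [   4.2 -372.    -0.9] turn -10.5 F [-0.2  0.1 -0. ] open 68.8
```

```bash
python3 -m pendant '[[[0,-40,0],-5],[[0,-80,0],-10.5],[[0,-120,0],-10.5],[[0,-160,0],-10.5],[[0,-200,0],-10.5],[[2,-240,0],-10.5],[[4,-280,0],-10.5],[[4,-320,0],-10.5],[[4,-355,0],-10.5],[[4,-372,0],-10.5]]';python3 -m pendant '[[[0,0,0],0],[[0,0,0],0]]'
python3 - <<'E'
from h import *
im=snap('wrist','w3'); import pickle
pickle.dump((cal('wrist'),robot.observe()),open('w3.pkl','wb'))
crop(im,110,80,320,170,2.5,'w3a')
go([.51,.187,.28],.06)
E
```

```text
time: 3.08
tool_pos: [0.5101, 0.191, 0.2776]
tool_rot: [-3.141, 0.002, 0.063]
contact_force: [-0.6, -1.3, -0.6]
opening: 0.0689
time: 3.25
tool_pos: [0.51, 0.192, 0.2759]
tool_rot: [-3.141, 0.005, 0.065]
contact_force: [-0.8, -0.4, 0.0]
opening: 0.0684
t 3.3 shift [-0.3  3.8 -3.7] turn 0.21 F [-0.8  0.1  0.3] open 68.8
```

View pics/w3.png

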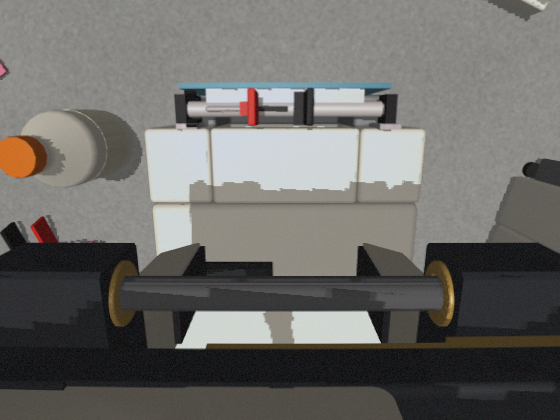

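View pics/w3a.png

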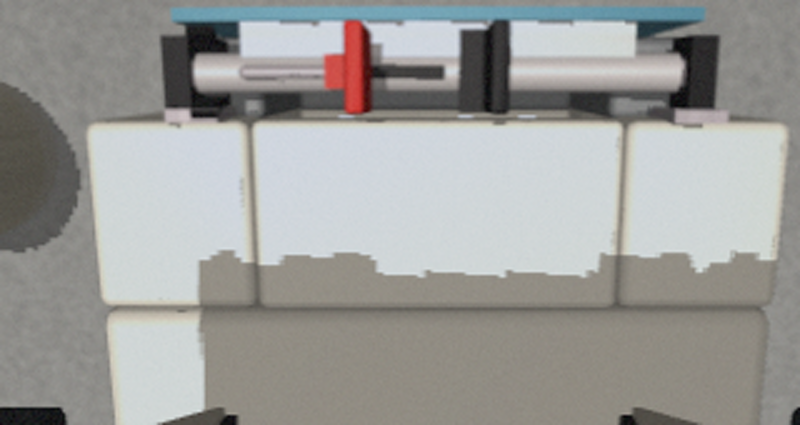

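Run:
```python
from h import *; import pickle
C,o=pickle.load(open('w3.pkl','rb'))
f=lambda a:np.array(a)/2.5+[110,80]
L,Rr=onz(f([[89,123],[786,125]]),.142,C)
m,y,w=fr(L,Rr);print('front',m,y,w)
P=onz(f([[103,305],[772,306],[249,125],[257,304],[624,124],[617,305]]),.142,C)
print(loc(P,m,y))
print('seam yaw',fr(P[0],P[1])[1], [np.arctan2((a-b)[1],(a-b)[0]) for a,b in [(P[2],P[3]),(P[4],P[5])]])
r=onz(f([[193,73],[686,72]]),.136,C); print('rail',loc(r,m,y),fr(r[0],r[1])[1],fr(r[0],r[1])[2])
t=onz(f([[346,20],[357,20],[357,112],[498,20],[498,112]]),.182,C); print('tabs',loc(t,m,y))
b=onz(f([[162,36],[190,36],[674,36],[718,36],[165,118],[676,118],[728,118]]),.142,C); print(loc(b,m,y))
for q in ['black_tab','red_tab','guard']:
    a=robot.find_in('wrist',q); print(q,[(np.round(np.array(d['xy'])*[560,420],1),round(d['p'],2)) for d in a[:4]])
```

```text
front [0.56477445 0.18990208 0.142     ] 0.06171605181475608 0.21541583467432027
[[-5.78752081e-02  1.08259369e-01  1.42000000e-01]
 [-5.76341455e-02 -1.08857839e-01  1.42000000e-01]
 [-6.56271270e-04  5.81576302e-02  1.42000000e-01]
 [-5.74276928e-02  5.81386750e-02  1.42000000e-01]
 [-3.02646587e-05 -5.74052404e-02  1.42000000e-01]
 [-5.74521173e-02 -5.83276589e-02  1.42000000e-01]]
seam yaw 0.06282633928057386 [np.float64(0.06204993871562364), np.float64(0.07777856348494272)]
rail [[ 0.01491463  0.07602682  0.136     ]
 [ 0.01565917 -0.07711799  0.136     ]] 0.06657769648959302 0.1531466159784252
tabs [[ 0.02806908  0.02433701  0.182     ]
 [ 0.02807217  0.02148858  0.182     ]
 [ 0.00474606  0.02184955  0.182     ]
 [ 0.02817036 -0.01500889  0.182     ]
 [ 0.00484591 -0.01549622  0.182     ]]
[[ 0.0257424   0.08332987  0.142     ]
 [ 0.02572209  0.07484753  0.142     ]
 [ 0.02612778 -0.07113518  0.142     ]
 [ 0.02623612 -0.08447913  0.142     ]
 [ 0.00147264  0.08400547  0.142     ]
 [ 0.00187701 -0.07336908  0.142     ]
 [ 0.00198497 -0.08947483  0.142     ]]
black_tab [(array([288.2, 100.5]), 0.71), (array([ 33.8, 232.9]), 0.66), (array([ 0.7, 67.7]), 0.51)]
red_tab [(array([ 42. , 230.3]), 0.58), (array([249.8, 108. ]), 0.58)]
guard [(array([283.2, 101.1]), 0.72), (array([ 34.9, 234.7]), 0.59), (array([281.8, 199.6]), 0.18)]
```

```bash
cat >> h.py <<'E'
IM=np.array([.56477,.18990]); IY=.064
LM=np.array([.50633,-.18958]); LY=-.160
def W(M,Y,x,y,z): return [M[0]+x*np.cos(Y)-y*np.sin(Y),M[1]+x*np.sin(Y)+y*np.cos(Y),z]
def lt(M,Y):
    p,r=tool(); q=loc(p,np.r_[M,0],Y)[0]*1000; print('tool local',np.round(q,2),'dyaw',round(r.as_euler('xyz')[2]-Y,4),'rp',np.round(r.as_euler('xyz')[:2],4))
E
python3 - <<'E'
from h import *
go(W(IM,IY,.015,-.002,.24),IY)
E
```

```text
t 3.45 shift [69.5  5.1 37.1] turn -0.16 F [ 0.1 -0.   0.3] open 69.0
```

```bash
python3 -m pendant '[[[35,2,18],0],[[69.5,5,30],0],[[69.5,5,30],0],[[69.5,5,30],0],[[69.5,5,30],0]]'
python3 - <<'E'
from h import *
im=snap('wrist','w4'); import pickle
pickle.dump((cal('wrist'),robot.observe()),open('w4.pkl','wb'))
go(W(IM,IY,.015,-.002,.16),IY);lt(IM,IY)
E
```

```text
time: 3.87
tool_pos: [0.5798, 0.1879, 0.2472]
tool_rot: [-3.141, 0.003, 0.06]
contact_force: [0.8, 0.4, 1.3]
opening: 0.0689
t 3.92 shift [ 0.5 -0.6 88. ] turn -0.22 F [ 0.4 -0.3  0.6] open 68.8
tool local [ 14.68  -2.6  248.  ] dyaw -0.0038 rp [-3.1413e+00  2.1000e-03]
```

View pics/w4.png

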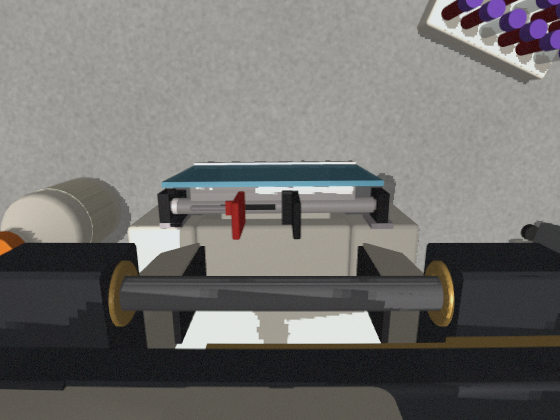

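```bash
python3 -m pendant '[[[0.5,-0.5,25],-0.2],[[0.5,-0.5,50],-0.2],[[0.5,-0.5,70],-0.2],[[0.5,-0.5,82],-0.2],[[0.5,-0.5,88],-0.2],[[0.5,-0.5,88],-0.2],[[0.5,-0.5,88],-0.2]]'
python3 - <<'E'
from h import *
im=snap('wrist','w5'); snap('scene','s5')
go(W(IM,IY,.015,-.002,.16),IY);lt(IM,IY)
E
```

```text
time: 4.5
tool_pos: [0.58, 0.1889, 0.1615]
tool_rot: [-3.141, 0.0, 0.064]
contact_force: [0.3, -1.0, 0.1]
opening: 0.0689
t 4.6 shift [-0.6  0.1  1.8] turn -0.01 F [ 0.6  0.3 -0.1] open 68.7
tool local [ 15.6   -1.92 161.78] dyaw -0.0002 rp [-3.1409e+00 -8.0000e-04]
```

View pics/w5.png

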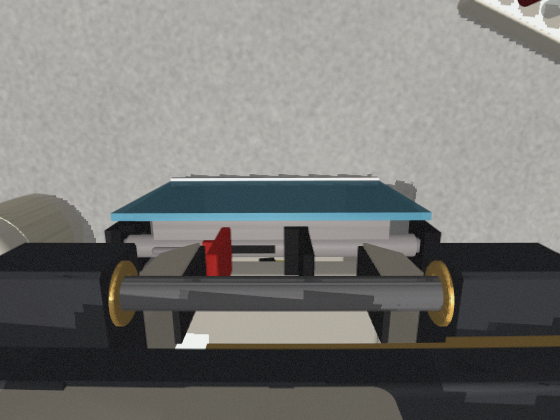

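```bash
python3 -m pendant '[[[0,0,0],0],[[0,0,0],0],[[0,0,0],0],[[0,0,0],0]]' 0.5 12;  python3 -m pendant '[[[0,0,0],0],[[0,0,0],0],[[0,0,0],0],[[0,0,0],0]]' 0.38;python3 -m pendant '[[[0,0,0],0],[[0,0,0],0],[[0,0,0],0],[[0,0,0],0]]' 0.3
python3 - <<'E'
from h import *
im=snap('wrist','w6')
go(W(IM,IY,.015,-.002,.16),IY);lt(IM,IY)
E
```

```text
time: 4.93
tool_pos: [0.581, 0.19, 0.1628]
tool_rot: [-3.139, -0.003, 0.064]
contact_force: [1.6, 4.6, 4.0]
opening: 0.0483
time: 5.27
tool_pos: [0.5809, 0.1911, 0.1628]
tool_rot: [-3.137, -0.003, 0.064]
contact_force: [-0.4, 5.8, 0.5]
opening: 0.0356
time: 5.6
tool_pos: [0.5809, 0.1911, 0.1629]
tool_rot: [-3.137, -0.003, 0.064]
contact_force: [-0.1, 3.1, 2.1]
opening: 0.0321
t 5.65 shift [-1.2  2.2  2.9] turn 0.01 F [-0.6  2.6  2.6] open 32.7
tool local [ 16.21   0.18 162.87] dyaw 0.0002 rp [-3.1373 -0.0034]
```

View pics/w6.png

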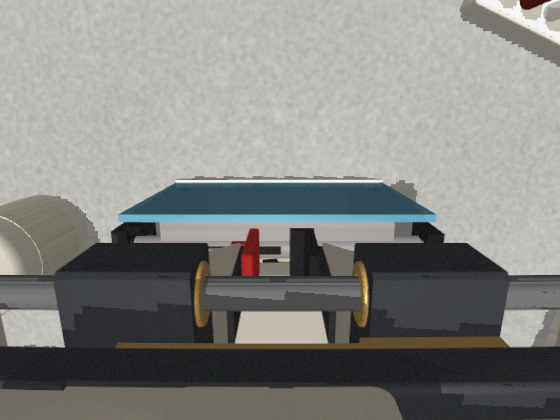

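```bash
python3 -m pendant '[[[0,0,-1],0],[[0,0,-2],0],[[0,0,-3],0],[[0,0,-4],0],[[0,0,-5],0],[[0,0,-5],0]]'
python3 - <<'E'
from h import *
lt(IM,IY);print(robot.observe()['torque'])
E
```

```text
time: 6.15
tool_pos: [0.5806, 0.1905, 0.1672]
tool_rot: [-3.138, -0.002, 0.064]
contact_force: [0.9, -0.6, -7.0]
opening: 0.0322
tool local [ 15.8   -0.37 167.2 ] dyaw 0.0 rp [-3.1382e+00 -1.8000e-03]
[ 0.1103259  -0.15887076 -0.02328468]
```

```bash
python3 -m pendant '[[[0,0,-1],0],[[0,0,-2],0],[[0,0,-3],0],[[0,0,-3],0]]'
python3 - <<'E'
from h import *
lt(IM,IY);print(robot.observe()['torque']);snap('wrist','w7');im=snap('scene','s7');crop(im,220,140,140,110,5,'s7')
E
```

```text
time: 6.48
tool_pos: [0.5803, 0.1897, 0.1698]
tool_rot: [-3.139, -0.0, 0.064]
contact_force: [1.9, -4.2, -10.4]
opening: 0.0323
tool local [ 15.48  -1.17 169.79] dyaw -0.0003 rp [-3.1394e+00 -5.0000e-04]
[-0.3311184  -0.19906049 -0.03445634]
```

View pics/s7.png

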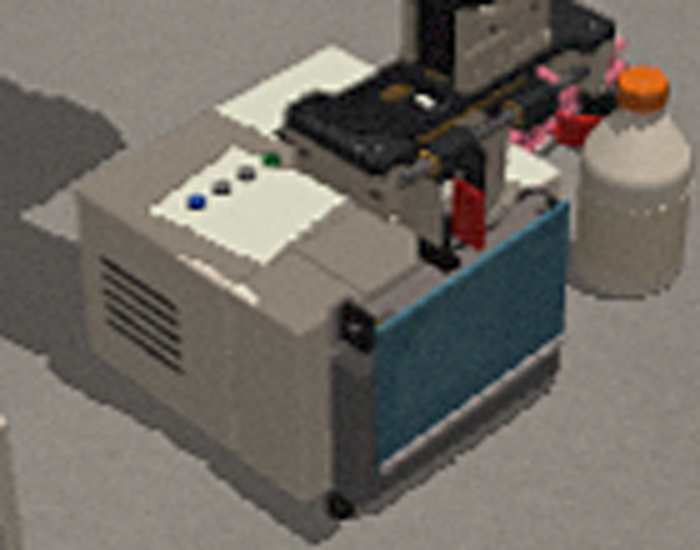

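View pics/w7.png

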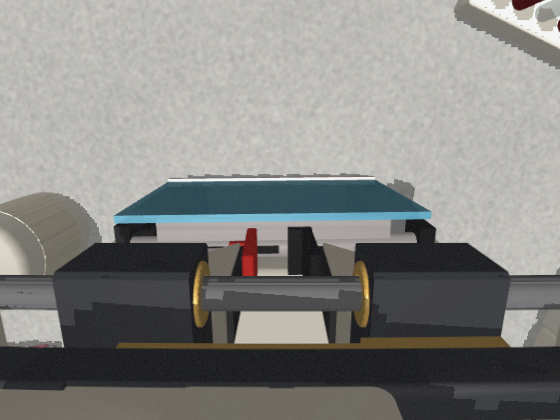

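```bash
python3 -m pendant '[[[0,-1,-1],0],[[0,-1,-2],0],[[0,-1,-3],0],[[0,-1,-3],0]]' - 10
python3 - <<'E'
from h import *
lt(IM,IY);print(robot.observe()['torque'])
E
```

```text
time: 6.92
tool_pos: [0.5802, 0.1907, 0.1729]
tool_rot: [-3.14, -0.0, 0.064]
contact_force: [0.6, -4.5, -10.7]
opening: 0.0328
tool local [ 15.44  -0.21 172.9 ] dyaw -0.0002 rp [-3.1396e+00 -5.0000e-04]
[-0.37911175 -0.09010783  0.01550949]
```

```bash
python3 -m pendant '[[[0,-0.5,-1],0],[[0,-0.5,-2],0],[[0,-0.5,-3],0],[[0,-0.5,-3],0]]' - 10
python3 - <<'E'
from h import *
lt(IM,IY);print(robot.observe()['torque']);im=snap('wrist','w8');crop(im,100,160,360,120,2.2,'w8c');im=snap('scene','s8');crop(im,270,160,80,90,6,'s8')
E
```

```text
time: 7.25
tool_pos: [0.5803, 0.1916, 0.1764]
tool_rot: [-3.139, -0.001, 0.064]
contact_force: [0.8, -2.3, -8.0]
opening: 0.0336
tool local [ 15.59   0.68 176.45] dyaw -0.0001 rp [-3.1388e+00 -1.3000e-03]
[0.01044163 0.01444404 0.02733643]
```

View pics/s8.png

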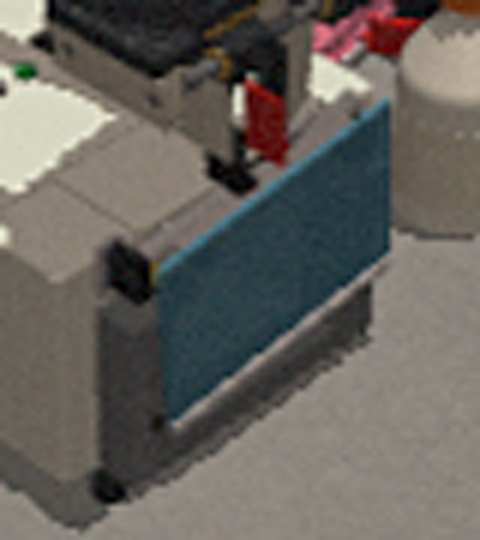

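View pics/w8c.png

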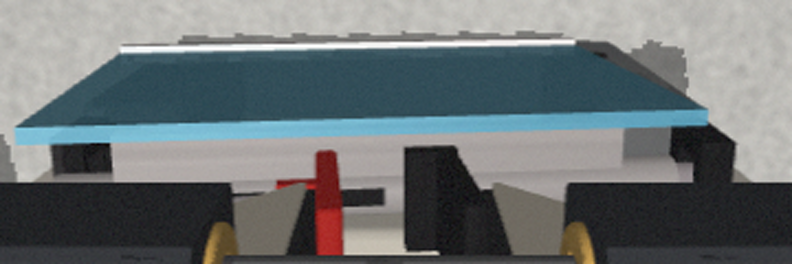

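```bash
cat >> h.py <<'E'
def pnp(px,obj,C):
    K=np.array([[C['f'],0,C['c'][0]],[0,C['f'],C['c'][1]],[0,0,1.]])
    ok,rv,tv=cv2.solvePnP(np.array(obj,float),np.array(px,float),K,np.array([C['k'],0,0,0.]),flags=cv2.SOLVEPNP_ITERATIVE)
    e=cv2.projectPoints(np.array(obj,float),rv,tv,K,np.array([C['k'],0,0,0.]))[0][:,0]-px
    Rw=C['R'].T@cv2.Rodrigues(rv)[0]; pw=C['R'].T@(tv[:,0]-C['t'])
    return pw,Rw,e
E
python3 - <<'E'
from h import *
C=cal('wrist'); f=lambda a:np.array(a)/2.2+[100,160]
px=f([[17,128],[707,108],[120,52],[577,45]])
obj=[[.019,.08,.006],[.019,-.08,.006],[.021,.08,-.104],[.021,-.08,-.104]]
pw,Rw,e=pnp(px,obj,C); print(loc(pw,np.r_[IM,0],IY)*1000,R.from_matrix(Rw).as_euler('xyz'),np.abs(e).max())
for y in (.074,-.074): print(loc(pw+Rw@[0,y,0],np.r_[IM,0],IY)*1000)
E
```

```text
[[ 14.67580053   5.19845946 148.95730245]] [0.10252323 0.05103659 0.07105509] 2.9649160326625292
[[ 14.54281435  78.81078633 156.52087616]]
[[ 14.8087867  -68.41386741 141.39372874]]
```

```bash
python3 -m pendant '[[[0,-0.5,-1],0],[[0,-1.5,-2],0],[[0,-3,-2],0],[[0,-4.5,-2],0]]'
python3 - <<'E'
from h import *
lt(IM,IY);print(robot.observe()['torque'])
E
```

```text
time: 7.68
tool_pos: [0.5805, 0.1967, 0.1794]
tool_rot: [-3.138, -0.003, 0.064]
contact_force: [-0.4, -0.0, -3.1]
opening: 0.0332
tool local [ 16.09   5.81 179.41] dyaw 0.0003 rp [-3.1382 -0.0034]
[ 0.03407146 -0.00860266 -0.00063657]
```

```bash
python3 -m pendant '[[[0,-1.5,0],0],[[0,-3,0],0],[[0,-4.5,0],0],[[0,-6,0],0],[[0,-6,0],0]]'
python3 - <<'E'
from h import *
lt(IM,IY);print(robot.observe()['torque']);im=snap('wrist','w9');crop(im,100,160,360,120,2.2,'w9c');im=snap('scene','s9');crop(im,270,160,80,90,6,'s9')
E
```

```text
time: 8.1
tool_pos: [0.58, 0.2031, 0.1795]
tool_rot: [-3.138, -0.004, 0.065]
contact_force: [-0.0, -0.9, -2.9]
opening: 0.0331
tool local [ 16.09  12.18 179.49] dyaw 0.0006 rp [-3.1381 -0.0035]
[ 0.04409204  0.03208556 -0.022979  ]
```

View pics/s9.png

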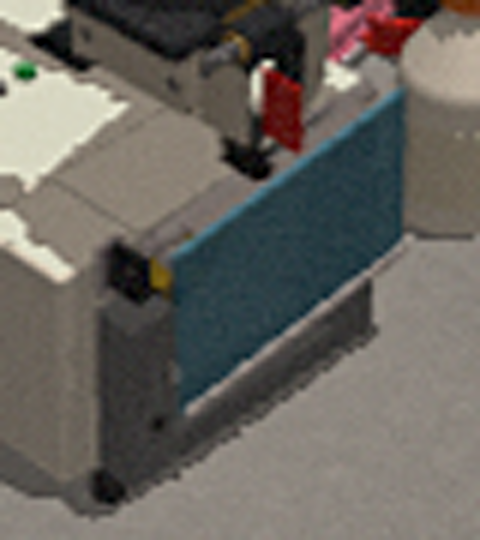

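View pics/w9c.png

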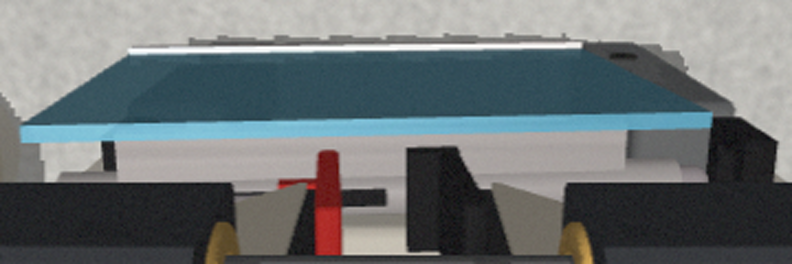

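```bash
python3 -m pendant '[[[0,-0.5,-2],0],[[0,-0.5,-4],0],[[0,-0.5,-8],0],[[0,-0.5,-15],0],[[0,-0.5,-25],0],[[0,-0.5,-40],0],[[0,-0.5,-60],0],[[0,-0.5,-80],0],[[0,-0.5,-95],0],[[0,-0.5,-100],0]]'; python3 -m pendant '[[[0,0,0],0],[[0,0,0],0]]'
python3 - <<'E'
from h import *
lt(IM,IY);o=robot.observe();print(o['torque'],o['contact_force'],o['opening']);im=snap('wrist','w10');im=snap('scene','s10');crop(im,220,80,160,140,5,'s10')
E
```

```text
time: 9.03
tool_pos: [0.5807, 0.2031, 0.2835]
tool_rot: [-3.137, -0.009, 0.064]
contact_force: [0.4, 0.1, -2.7]
opening: 0.0323
time: 9.2
tool_pos: [0.5809, 0.2032, 0.2842]
tool_rot: [-3.137, -0.011, 0.064]
contact_force: [-0.6, 0.7, -4.1]
opening: 0.0324
tool local [ 16.92  12.23 284.22] dyaw 0.0004 rp [-3.1371 -0.0109]
[-0.04545111  0.05882184  0.02031131] [-0.60475671  0.7141419  -4.14638394] 0.032365391685218334
```

View pics/s10.png

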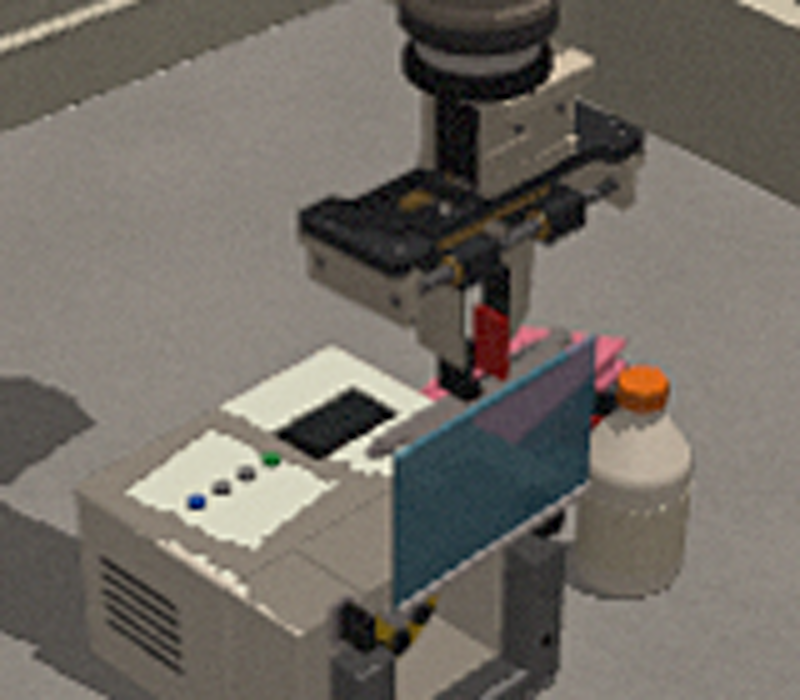

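View pics/w10.png

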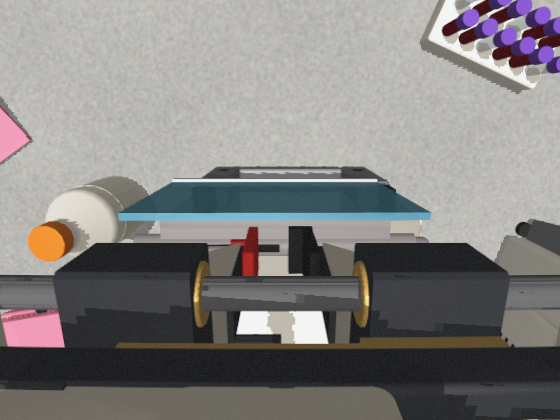

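Run:
```python
from h import *
go(W(LM,LY,.0162,.0162,.30),LY)
```

```text
t 9.3 shift [-79.6 374.8 -19.5] turn 12.86 F [ 0.5  0.  -3.8] open 32.3
```

```bash
python3 -m pendant '[[[0,10,-10],0],[[-5,30,-20],1],[[-12,58,-20],2],[[-19,90,-20],4],[[-26,122,-20],6],[[-33,154,-20],8],[[-40,186,-20],10],[[-47,218,-20],12],[[-53,250,-20],12.9],[[-59,280,-20],12.9]]' - 13
python3 - <<'E'
from h import *
go(W(LM,LY,.0162,.0162,.30),LY)
E
```

```text
time: 10.13
tool_pos: [0.5384, -0.0827, 0.3011]
tool_rot: [-3.136, -0.006, -0.162]
contact_force: [0.7, 0.3, -4.0]
opening: 0.0322
t 10.13 shift [ 1.8 94.5  0.7] turn -0.13 F [ 0.7  0.3 -4. ] open 32.2
```

```bash
python3 -m pendant '[[[1,28,0],0],[[2,54,0],0],[[2,76,0],0],[[2,90,0],0],[[2,94.5,0],0],[[2,94.5,0],0],[[2,94.5,0],0]]'
python3 - <<'E'
from h import *
snap('wrist','w11');im=snap('scene','s11');crop(im,100,130,160,140,5,'s11')
lt(LM,LY)
go(W(LM,LY,.0162,.0162,.195),LY)
E
```

```text
time: 10.72
tool_pos: [0.5251, -0.1755, 0.3006]
tool_rot: [-3.136, -0.006, -0.162]
contact_force: [-0.1, 0.3, -2.8]
opening: 0.032
tool local [ 16.45  17.46 300.76] dyaw -0.0008 rp [-3.1358 -0.006 ]
t 10.82 shift [ -0.9   1.9 105.7] turn -0.04 F [-0.   0.1 -3.4] open 32.4
```

View pics/w11.png

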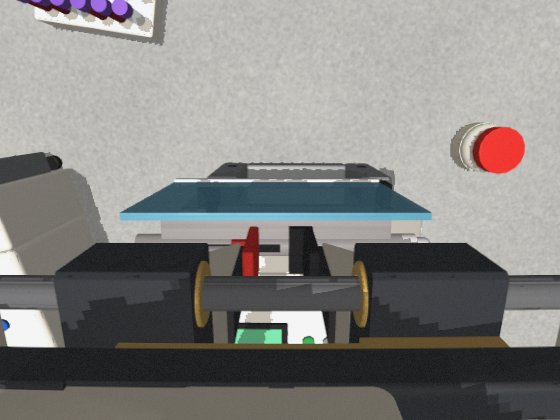

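View pics/s11.png

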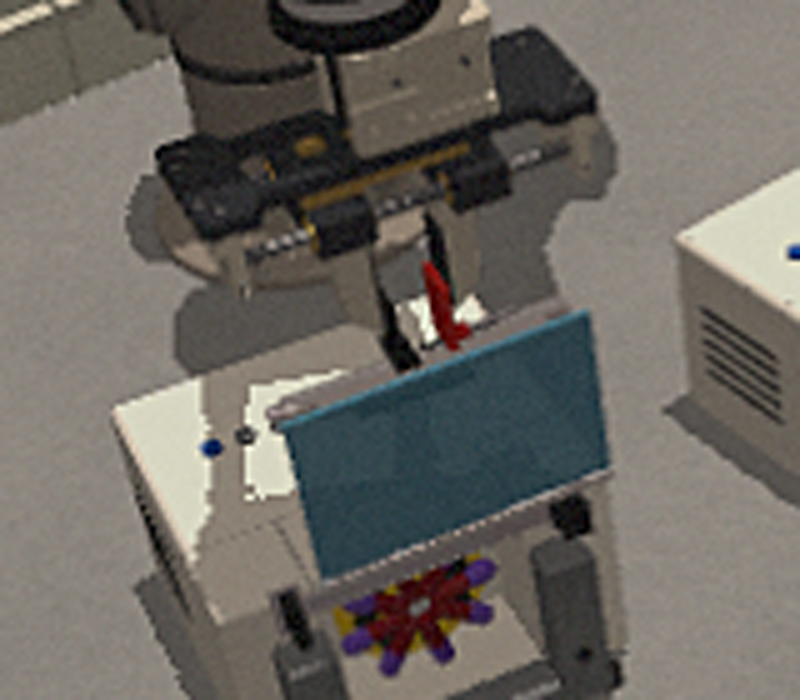

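```bash
python3 -m pendant '[[[0,2,15],0],[[0,2,35],0],[[0,2,55],0],[[0,2,75],0],[[0,2,90],0],[[0,2,100],0],[[0,2,105],0],[[0,2,105],0],[[0,2,105],0]]'
python3 - <<'E'
from h import *
im=snap('wrist','w12');im=snap('scene','s12');crop(im,130,180,120,110,6,'s12')
lt(LM,LY); print(robot.observe()['torque'])
E
```

```text
time: 11.57
tool_pos: [0.5262, -0.1762, 0.1964]
tool_rot: [-3.136, -0.007, -0.16]
contact_force: [-0.2, -0.4, -2.7]
opening: 0.032
tool local [ 17.74  16.02 196.89] dyaw -0.0005 rp [-3.1364 -0.0081]
[0.04567279 0.12126843 0.05115288]
```

View pics/w12.png

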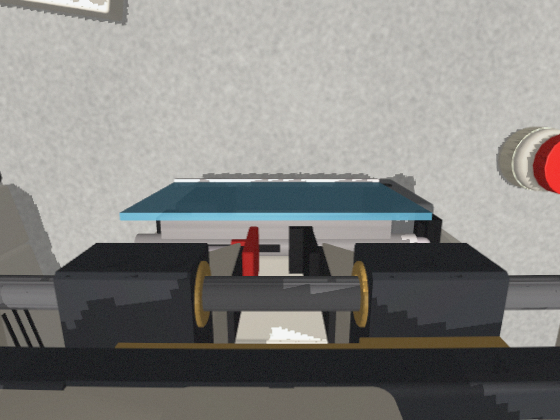

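View pics/s12.png

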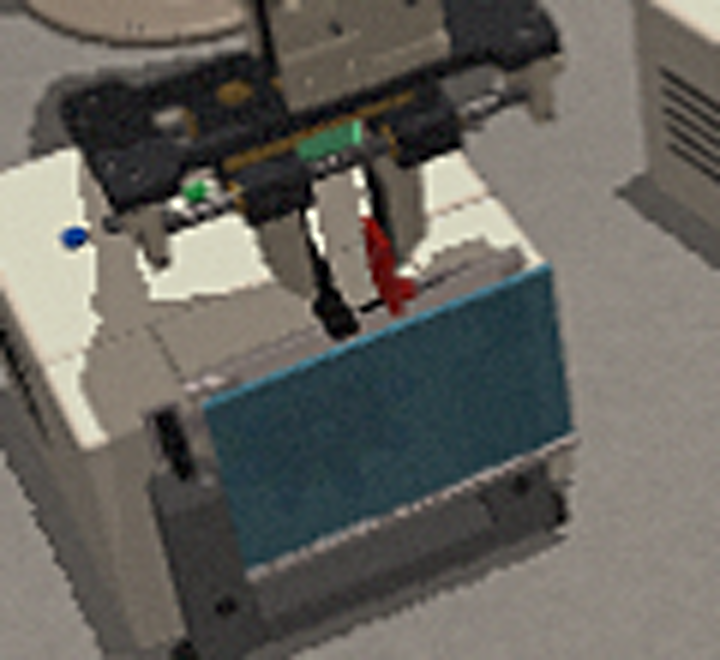

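Run:
```python
from h import *
im=cv2.imread('pics/w12.png')[:,:,::-1]; crop(im,370,170,90,80,7,'w12r'); crop(im,110,170,110,80,7,'w12l')
```

```text
(no output)
```

View pics/w12r.png

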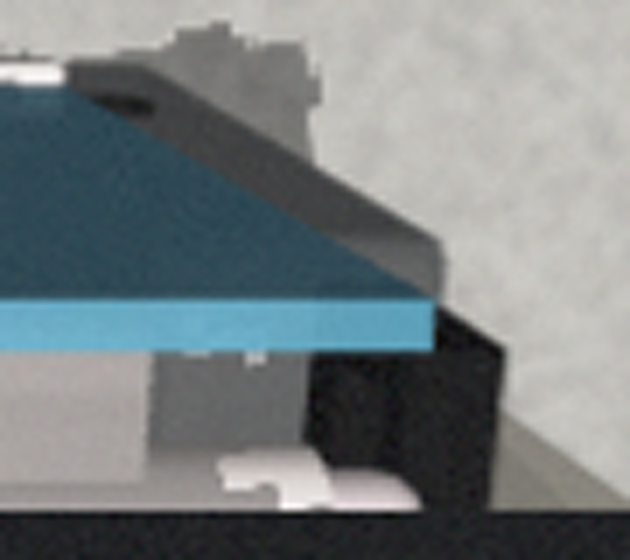

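View pics/w12l.png

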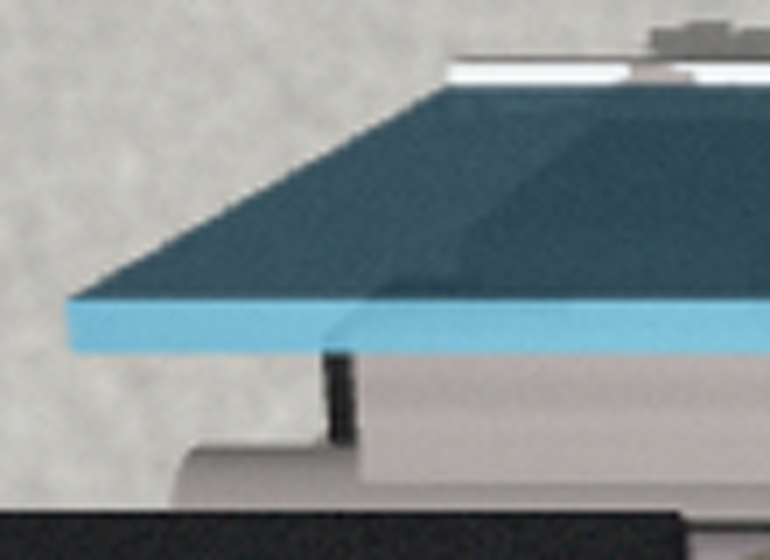

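Run:
```python
from h import *
C=cal('wrist'); f=lambda a:np.array(a)/7+[370,170]; g=lambda a:np.array(a)/7+[110,170]
m=np.r_[LM,0]
print('stubtip',loc(onz(f([[420,505]]),.170,C),m,LY)*1000)
print('bush in/out bottom-face?',loc(onz(f([[310,360],[440,310],[505,350],[490,505]]),.147,C),m,LY)*1000)
print('rail end L',loc(onz(g([[175,500]]),.170,C),m,LY)*1000)
print('saddle',loc(onz(g([[325,360],[357,360]]),.147,C),m,LY)*1000)
```

```text
stubtip [[ 19.84160091 -63.68002196 170.        ]]
bush in/out bottom-face? [[ 24.61701934 -62.78082971 147.        ]
 [ 28.94809502 -73.28122999 147.        ]
 [ 25.49805802 -79.10717284 147.        ]
 [ 11.8413851  -79.30063153 147.        ]]
rail end L [[ 19.94765947  92.33278874 170.        ]]
saddle [[ 24.37909314  88.10689407 147.        ]
 [ 24.38526484  85.40510906 147.        ]]
```

```bash
python3 -m pendant '[[[-0.5,0,3],0],[[-1,0,6],0],[[-1,0,9],0],[[-1,0,12],0],[[-1,0,12],0]]'
python3 - <<'E'
from h import *
lt(LM,LY); print(robot.observe()['torque'])
E
python3 -m pendant '[[[0,0,1],0],[[0,0,2],0],[[0,0,3],0],[[0,0,3],0]]'
python3 - <<'E'
from h import *
lt(LM,LY); print(robot.observe()['torque'])
E
```

```text
time: 12.08
tool_pos: [0.5251, -0.1762, 0.1841]
tool_rot: [-3.136, -0.007, -0.161]
contact_force: [0.3, 0.1, -3.2]
opening: 0.0324
tool local [ 16.37  16.16 184.06] dyaw -0.0006 rp [-3.136  -0.0067]
[ 0.05628996  0.03964851 -0.02471487]
time: 12.42
tool_pos: [0.5255, -0.1768, 0.1819]
tool_rot: [-3.137, -0.008, -0.161]
contact_force: [-1.1, -2.7, 4.1]
opening: 0.0326
tool local [ 16.9   15.67 181.87] dyaw -0.0008 rp [-3.137  -0.0085]
[-0.01336467  0.20604465  0.03599955]
```

```bash
python3 -m pendant '[[[-0.5,0,1],0],[[-0.5,0,2],0],[[-0.5,0,3],0],[[-0.5,0,4],0],[[-0.5,0,4],0]]'
python3 - <<'E'
from h import *
lt(LM,LY); print(robot.observe()['torque'])
E
```

```text
time: 12.83
tool_pos: [0.5254, -0.1781, 0.1784]
tool_rot: [-3.139, -0.01, -0.161]
contact_force: [-1.8, -4.9, 6.2]
opening: 0.0328
tool local [ 17.01  14.41 178.42] dyaw -0.0011 rp [-3.1394 -0.0103]
[-0.58123106  0.14496665 -0.00506288]
```

```bash
python3 -m pendant '[[[-0.5,-0.7,1],0],[[-0.5,-0.7,2],0],[[-0.5,-0.7,3],0],[[-0.5,-0.7,4],0],[[-0.5,-0.7,4],0]]'
python3 - <<'E'
from h import *
lt(LM,LY); print(robot.observe()['torque']);im=snap('wrist','w13');crop(im,100,160,360,120,2.2,'w13c');im=snap('scene','s13');crop(im,130,180,120,110,6,'s13')
E
```

```text
time: 13.25
tool_pos: [0.5255, -0.1789, 0.1751]
tool_rot: [3.141, -0.013, -0.161]
contact_force: [-1.5, -7.3, 5.9]
opening: 0.0336
tool local [ 17.26  13.56 175.12] dyaw -0.0013 rp [ 3.141  -0.0126]
[-0.75805941  0.24746586  0.00946471]
```

View pics/w13c.png

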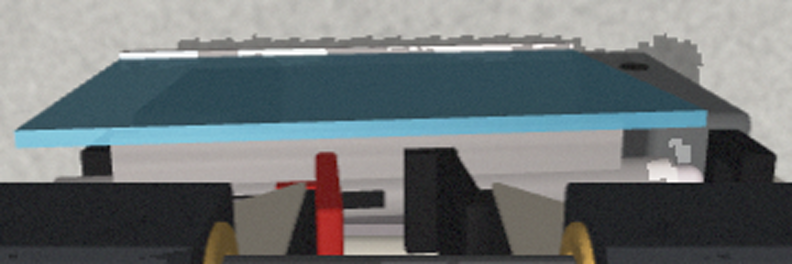

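View pics/s13.png

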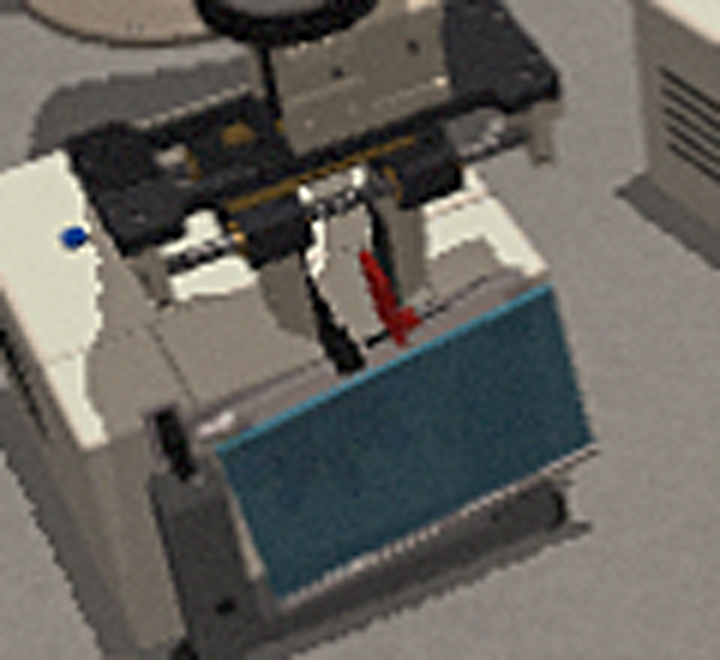

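Run:
```python
from h import *
C=cal('wrist'); f=lambda a:np.array(a)/2.2+[100,160]
from scipy.optimize import least_squares
obj=np.array([[.019,.08,.006],[.019,-.08,.006],[.021,.08,-.104],[.021,-.08,-.104]])
def fit(px,M,Y,pr):
    def res(p):
        Rw=R.from_euler('xyz',[p[3],p[4],p[5]+Y]).as_matrix(); pw=np.array(W(M,Y,p[0],p[1],p[2]))
        e=proj(obj@Rw.T+pw,C)-px
        return np.r_[e.ravel(),(p[4]-.0)/.02,(p[5])/.005,(p[0]-.0152)/.001]
    s=least_squares(res,[.015,.01,.15,.1,0,0],x_scale=[.01,.01,.01,.1,.1,.1]); p=s.x
    Rw=R.from_euler('xyz',[p[3],p[4],p[5]]).as_matrix()
    print(np.round(p,4),np.round(s.fun[:8],1))
    for y in (.075,-.074,-.083): print(y,np.round((p[:3]+Rw@[0,y,0])*1000,1))
fit(f([[17,130],[706,111],[120,55],[577,47]]),LM,LY,0)
```

```text
[0.0161 0.0182 0.1475 0.0983 0.0377 0.0031] [-0.9  0.2  1.1  0.9  2.7 -0.6 -3.2 -0.4]
0.075 [ 16.1  92.8 154.9]
-0.074 [ 16.  -55.5 140.2]
-0.083 [ 16.  -64.4 139.4]
```

```bash
python3 -m pendant '[[[-1,1,0.5],0],[[-1,2,1],0],[[-1,3.5,1],0],[[-1,5,1],0],[[-1,5,1],0]]'
python3 - <<'E'
from h import *
lt(LM,LY); print(robot.observe()['torque'])
E
```

```text
time: 13.77
tool_pos: [0.5237, -0.1835, 0.174]
tool_rot: [3.142, -0.012, -0.161]
contact_force: [0.6, 0.9, 2.9]
opening: 0.0339
tool local [ 16.19   8.8  173.95] dyaw -0.0012 rp [ 3.1415 -0.0122]
[ 0.78694057 -0.26861782 -0.00720753]
```

Run:
```python
from h import *
im=snap('wrist','w14');crop(im,370,180,90,65,8,'w14c');im=snap('scene','s14');crop(im,140,230,60,50,12,'s14')
```

```text
(no output)
```

View pics/w14c.png

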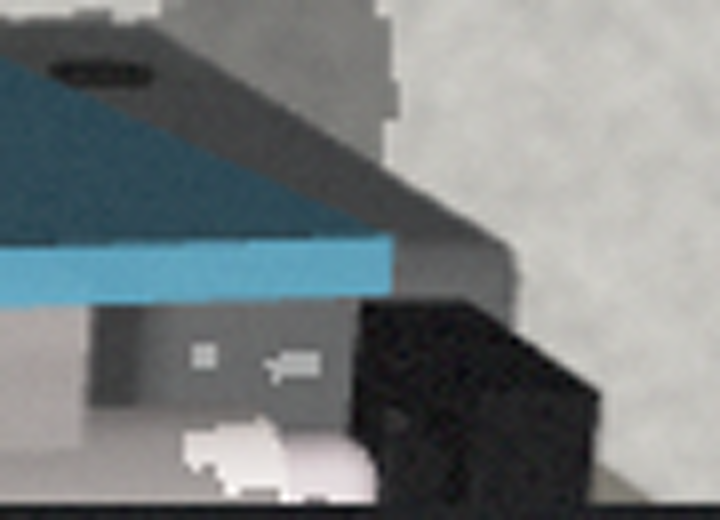

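View pics/s14.png

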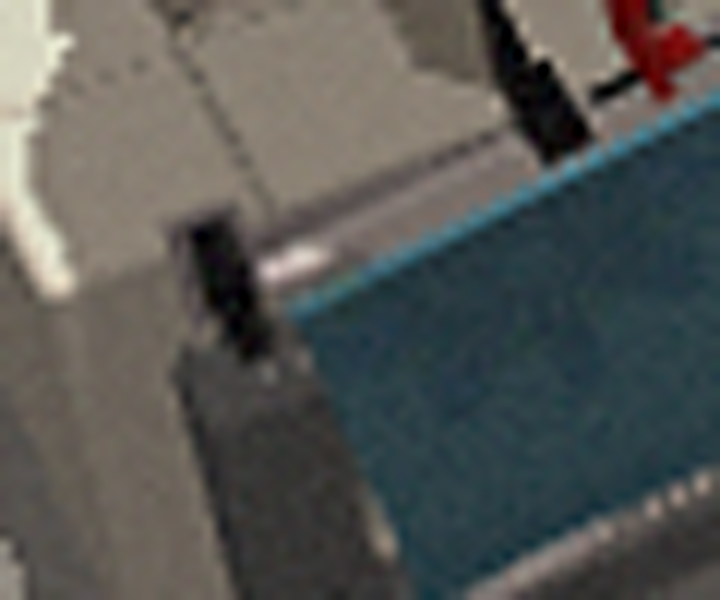

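```bash
python3 -m pendant '[[[0,1,0.2],0],[[0,2,0.3],0],[[0,3,0.5],0],[[0,3,0.5],0]]'
python3 - <<'E'
from h import *
lt(LM,LY); print(robot.observe()['torque'])
im=snap('wrist','w15');crop(im,370,180,90,65,8,'w15c')
E
```

```text
time: 14.2
tool_pos: [0.5231, -0.1867, 0.1733]
tool_rot: [3.141, -0.012, -0.161]
contact_force: [-0.0, 0.9, 2.1]
opening: 0.0339
tool local [ 16.07   5.52 173.33] dyaw -0.0013 rp [ 3.1412 -0.0118]
[ 0.80266866 -0.17316706 -0.03294007]
```

View pics/w15c.png

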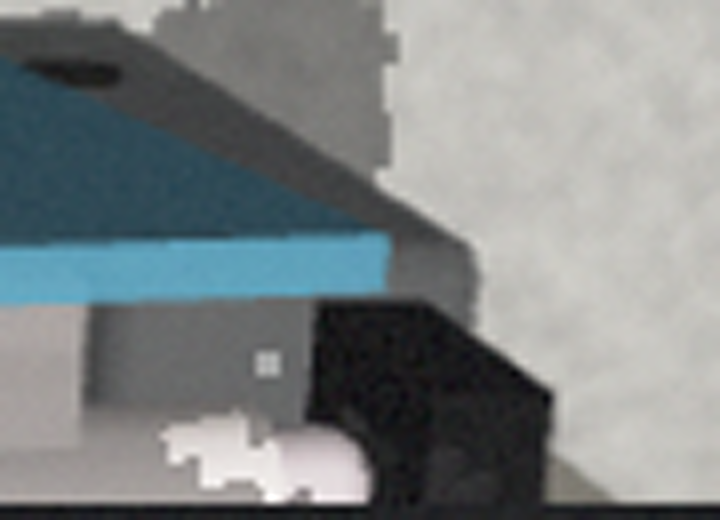

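```bash
python3 -m pendant '[[[0,1,0.2],0],[[0,2,0.4],0],[[0,3,0.5],0],[[0,3,0.5],0]]'
python3 - <<'E'
from h import *
lt(LM,LY); print(robot.observe()['torque'])
im=snap('wrist','w16');crop(im,370,180,90,65,8,'w16c')
E
```

```text
time: 14.58
tool_pos: [0.5228, -0.1884, 0.1732]
tool_rot: [-3.14, -0.012, -0.161]
contact_force: [1.0, 8.3, 6.7]
opening: 0.0338
tool local [ 16.05   3.79 173.19] dyaw -0.0013 rp [-3.1397 -0.012 ]
[ 1.88245505 -0.24251181 -0.06908381]
```

View pics/w16c.png

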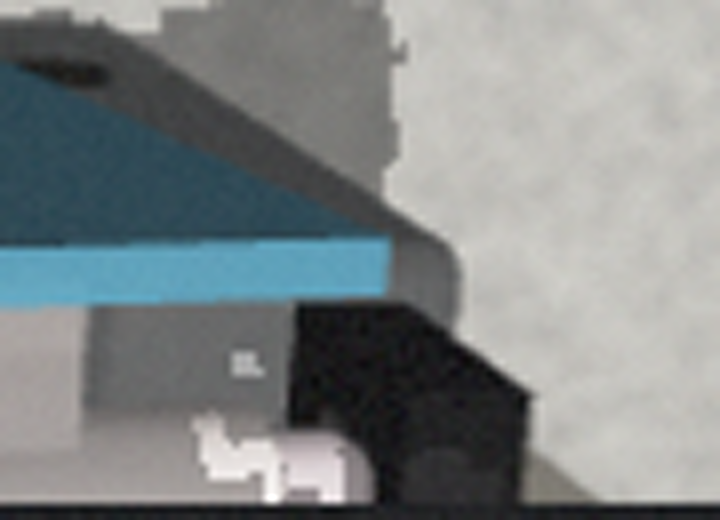

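Run:
```python
from h import *
im=cv2.imread('pics/w16.png')[:,:,::-1];crop(im,95,175,110,70,7,'w16l');
im=cv2.imread('pics/w8.png')[:,:,::-1];crop(im,95,175,110,70,7,'w8l');crop(im,370,180,90,65,8,'w8r')
im=cv2.imread('pics/w6.png')[:,:,::-1];crop(im,95,175,110,70,7,'w6l');crop(im,370,180,90,65,8,'w6r')
im=snap('scene','s16');crop(im,135,195,110,75,7,'s16')
a=[cv2.imread('pics/'+n+'.png') for n in('w16l','w8l')]; cv2.imwrite('pics/cmp.png',np.vstack([x[:290] for x in a]))
```

```text
(no output)
```

View pics/w16l.png

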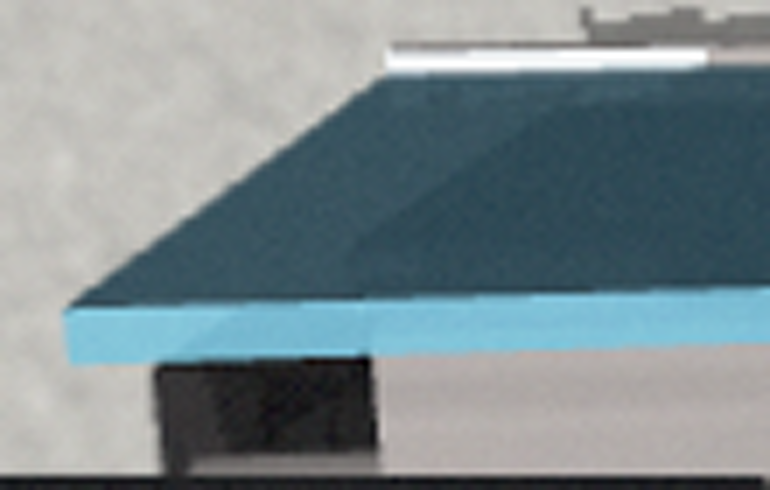

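View pics/w8l.png

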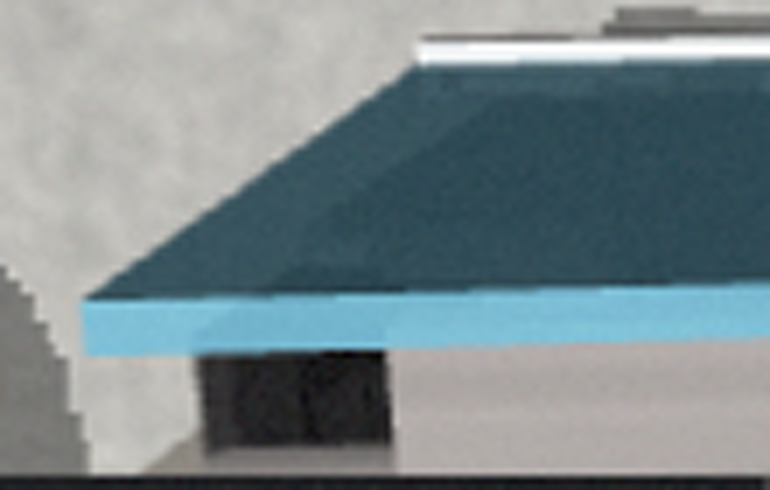

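View pics/w8r.png

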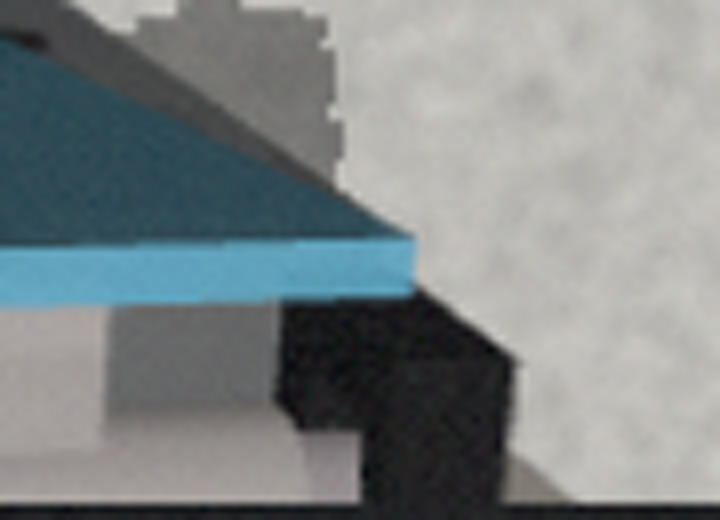

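View pics/s16.png

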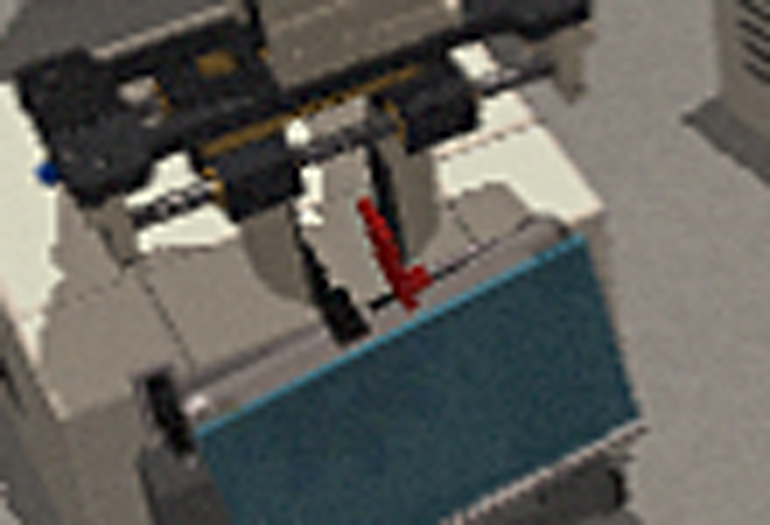

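View pics/w6l.png

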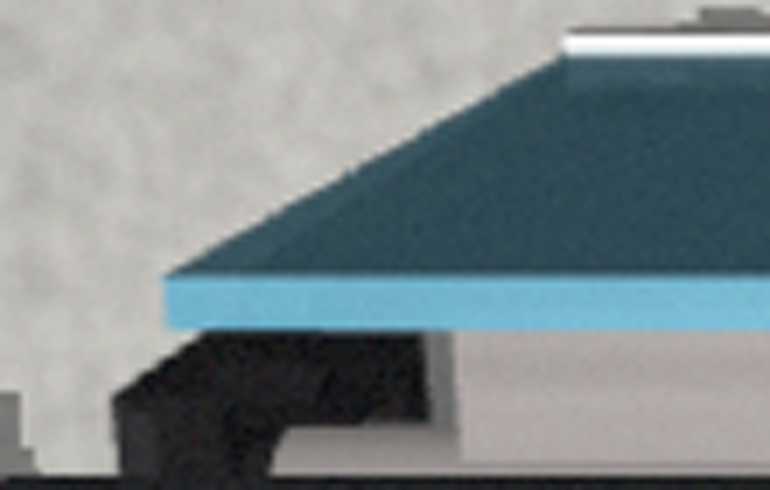

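View pics/w6r.png

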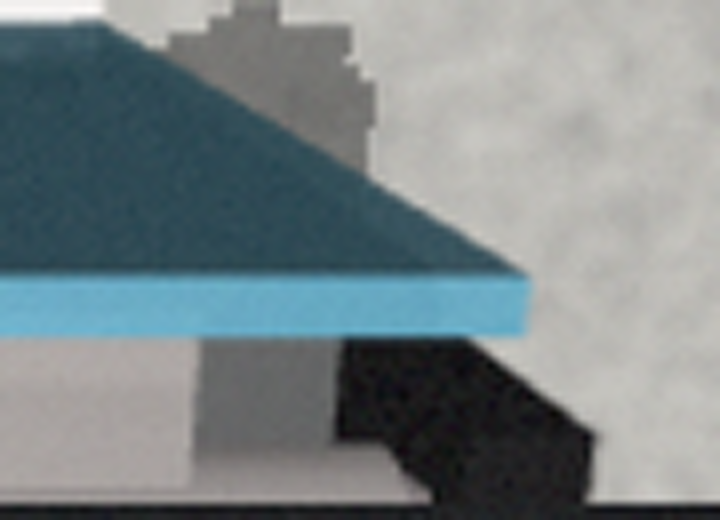

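```bash
cat > g.py <<'E'
from h import *
from scipy.optimize import fsolve
C0=cal('wrist'); p0,r0=tool(); 
Rct=r0.inv().as_matrix()@C0['R'].T   # cam axes in tool
Ct=np.array([.06734,.00122,-.15833])
Rct=np.array([[7.005e-4,-.967514,-.252817],[.9999996,7.963e-4,-2.766e-4],[4.689e-4,-.252817,.967514]])
CT=dict(f=C0['f'],c=C0['c'],k=C0['k'],R=Rct.T,t=-Rct.T@Ct)
def gfit(TL,TR):
    # guard in tool frame: guard axes: x=tool x, y=-tool y, z=-tool z ; result: guard origin (x, y_mixer, z_up) rel TCP mm, roll
    B=np.diag([1,-1,-1.])
    def res(p):
        Rg=R.from_euler('x',p[3]).as_matrix()
        P=np.array([[.019,.08,.006],[.019,-.08,.006]])@Rg.T+p[:3]
        return (proj(P@B,CT)-[TL,TR]).ravel()
    s=fsolve(res,[0,0,-.03,.01]); return s
if __name__=='__main__':
  for n,a,b in [('w6',(118.6,214.1),(435.75,214.25)),('w12',(119.7,212.6),(432.1,212.6)),('w8',(107.1,217.9),(421.5,209.6)),('w16',(104.4,219.0),(418.5,209.6))]:
    s=gfit(a,b); tip=s[:3]+R.from_euler('x',s[3]).apply([0,-.083,0]); e=s[:3]+R.from_euler('x',s[3]).apply([0,.074,0])
    print(n,np.round(s[:3]*1000,1),round(s[3],4),'stubtip',np.round(tip*1000,1),'rail+',np.round(e*1000,1))
E
python3 g.py
```

```text
w6 [ -1.1   0.7 -27.8] 0.0013 stubtip [ -1.1 -82.3 -27.9] rail+ [ -1.1  74.7 -27.7]
w12 [ -1.1   1.4 -30.8] 0.0031 stubtip [ -1.1 -81.6 -31. ] rail+ [ -1.1  75.4 -30.5]
w8 [ -1.2   4.6 -29.2] 0.1033 stubtip [ -1.2 -77.9 -37.8] rail+ [ -1.2  78.2 -21.6]
w16 [ -1.5   5.8 -29.3] 0.1162 stubtip [ -1.5 -76.7 -39. ] rail+ [ -1.5  79.3 -20.8]
```

```bash
python3 -m pendant '[[[0,-1,0],0],[[0,-2,-0.8],0],[[0,-2,-1.5],0],[[0,-2,-1.5],0]]'
python3 - <<'E'
from h import *
lt(LM,LY); print(robot.observe()['torque'])
im=snap('wrist','w17');crop(im,370,180,90,65,8,'w17r');crop(im,95,175,110,70,7,'w17l')
E
```

```text
time: 15.02
tool_pos: [0.5229, -0.1873, 0.1746]
tool_rot: [-3.141, -0.012, -0.161]
contact_force: [0.1, -3.2, 0.6]
opening: 0.0334
tool local [ 16.04   4.9  174.65] dyaw -0.0013 rp [-3.1414 -0.0119]
[-0.42952198 -0.04298743 -0.08359698]
```

View pics/w17r.png

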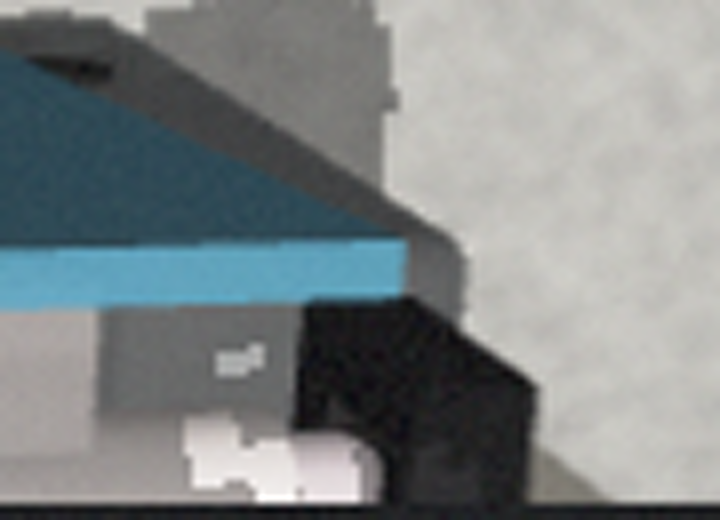

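View pics/w17l.png

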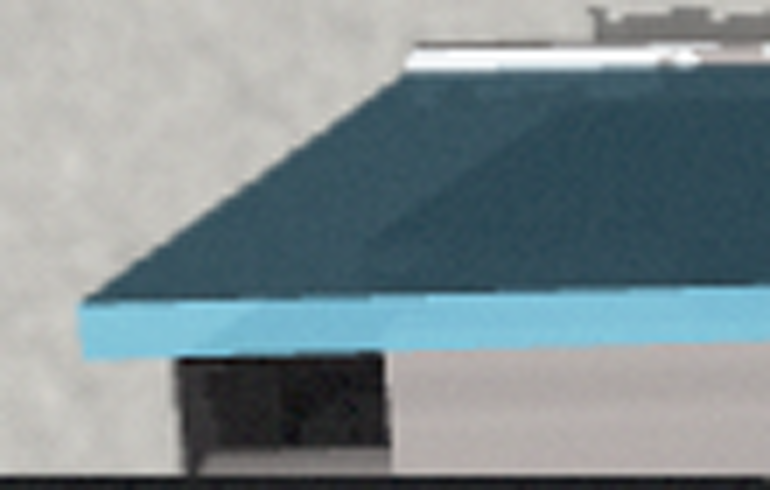

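```bash
cat >> g.py <<'E'
def rep(a,b,M=LM,Y=LY):
    p,r=tool(); q=loc(p,np.r_[M,0],Y)[0]*1000
    s=gfit(a,b); f=lambda y:np.round((s[:3]+R.from_euler('x',s[3]).apply([0,y,0]))*1000+q+[0,1.5,.9],1)
    print('roll',round(s[3],4),'stubtip',f(-.083),'rail-',f(-.074),'rail+',f(.074))
E
python3 - <<'E'
from g import *
rep((106.4,218.1),(420.4,210.0))
E
```

```text
roll 0.1008 stubtip [ 14.6 -71.  137.6] rail- [ 14.6 -62.  138.5] rail+ [ 14.6  85.2 153.4]
```

```bash
python3 -m pendant '[[[0.4,1,0],0],[[0.4,2,0],0],[[0.4,3,0.2],0],[[0.4,4,0.3],0],[[0.4,4,0.3],0]]'
python3 - <<'E'
from h import *
lt(LM,LY); print(robot.observe()['torque'])
im=snap('wrist','w18');crop(im,370,180,90,65,8,'w18r');crop(im,95,175,110,70,7,'w18l')
E
```

```text
time: 15.48
tool_pos: [0.5223, -0.1914, 0.1738]
tool_rot: [-3.141, -0.011, -0.161]
contact_force: [0.4, -0.2, -3.9]
opening: 0.0331
tool local [ 16.1    0.74 173.8 ] dyaw -0.0013 rp [-3.1414 -0.0108]
[ 0.05357028 -0.01069755 -0.03200841]
```

View pics/w18r.png

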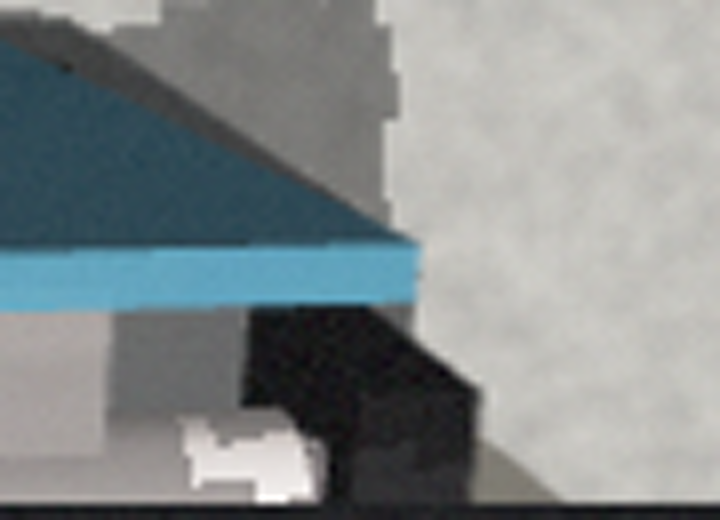

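View pics/w18l.png

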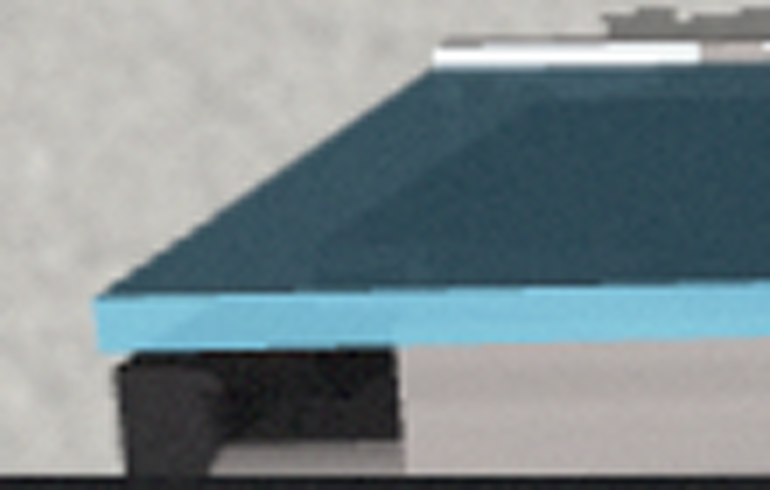

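```bash
python3 - <<'E'
from g import *
rep((108.7,217.4),(421.9,210.4))
E
python3 -m pendant '[[[0,1,0],0],[[0,2,0],0],[[0,3,0],0],[[0,3,0],0]]'
python3 - <<'E'
from h import *
lt(LM,LY); print(robot.observe()['torque'])
im=snap('wrist','w19');crop(im,370,180,90,65,8,'w19r');crop(im,95,175,110,70,7,'w19l')
E
```

```text
roll 0.0878 stubtip [ 14.5 -75.8 137.4] rail- [ 14.5 -66.9 138.2] rail+ [ 14.5  80.5 151.2]
time: 15.87
tool_pos: [0.5217, -0.194, 0.1736]
tool_rot: [-3.141, -0.01, -0.161]
contact_force: [0.4, 2.3, -3.6]
opening: 0.0334
tool local [ 15.91  -1.94 173.58] dyaw -0.0014 rp [-3.1406 -0.0102]
[ 0.6009144  -0.12496173 -0.06880809]
```

View pics/w19r.png

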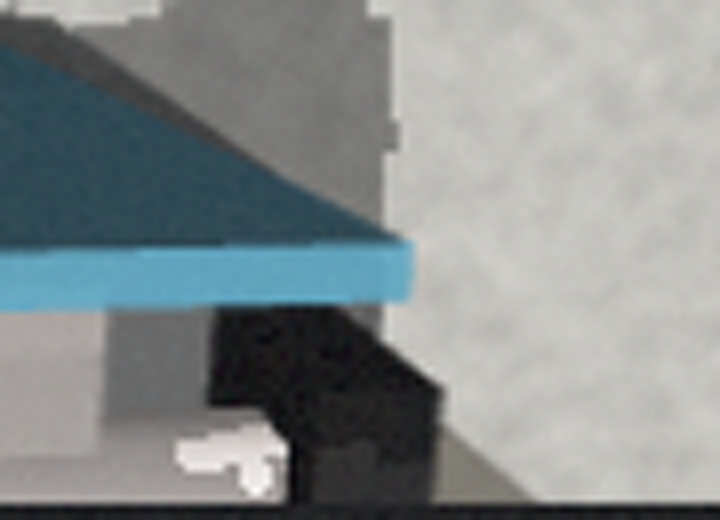

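View pics/w19l.png

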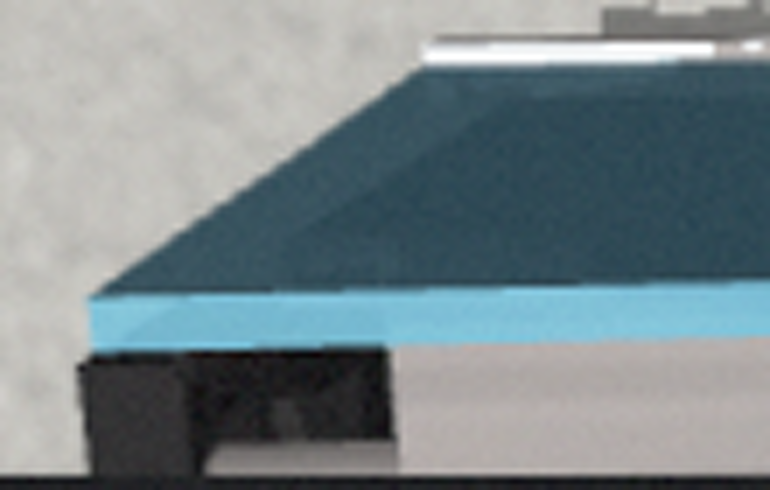

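```bash
python3 -m pendant '[[[0,0.7,0],0],[[0,1.4,0],0],[[0,1.4,0],0]]'
python3 - <<'E'
from g import *
lt(LM,LY); print(robot.observe()['torque'])
rep((108.0,217.2),(421.5,210.4))
E
```

```text
time: 16.17
tool_pos: [0.5216, -0.1945, 0.1736]
tool_rot: [-3.139, -0.01, -0.161]
contact_force: [1.1, 6.8, -2.4]
opening: 0.0333
tool local [ 15.82  -2.47 173.64] dyaw -0.0014 rp [-3.1391 -0.0101]
[ 1.22711977 -0.26399008 -0.07890441]
roll 0.0854 stubtip [ 14.4 -78.7 137.5] rail- [ 14.4 -69.8 138.3] rail+ [ 14.4  77.7 150.9]
```

```bash
python3 -m pendant '[[[0,-1,0.5],0],[[0,-1.5,1.2],0],[[0,-2,2],0],[[0,-2,2],0]]'
python3 - <<'E'
from g import *
lt(LM,LY); print(robot.observe()['torque'])
E
```

```text
time: 16.5
tool_pos: [0.5221, -0.1928, 0.1719]
tool_rot: [-3.14, -0.011, -0.161]
contact_force: [0.3, 1.4, -0.4]
opening: 0.0324
tool local [ 16.07  -0.65 171.92] dyaw -0.0013 rp [-3.1396 -0.0108]
[ 0.05882352 -0.06154879 -0.03317228]
```

```bash
python3 -m pendant '[[[0,-0.7,0.7],0],[[0,-1.4,1.4],0],[[0,-2,2],0],[[0,-2,2],0]]'
python3 - <<'E'
from g import *
lt(LM,LY); print(robot.observe()['torque'])
im=snap('wrist','w20');crop(im,370,180,90,65,8,'w20r');crop(im,95,175,110,70,7,'w20l')
E
```

```text
time: 16.83
tool_pos: [0.5224, -0.1909, 0.1697]
tool_rot: [-3.14, -0.011, -0.161]
contact_force: [-0.2, -0.1, -2.3]
opening: 0.0325
tool local [ 16.04   1.22 169.66] dyaw -0.0012 rp [-3.1399 -0.0105]
[-0.16192055 -0.01208326 -0.01616065]
```

View pics/w20r.png

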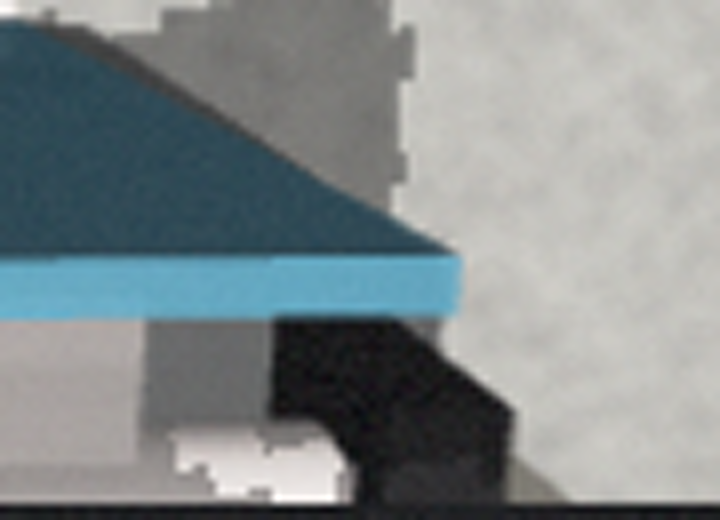

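View pics/w20l.png

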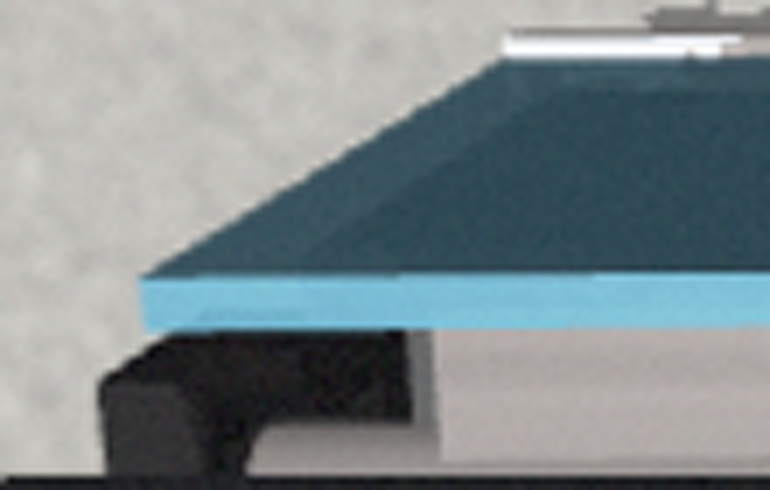

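Run:
```python
from g import *
rep((115,214.6),(427.25,212.0))
```

```text
roll 0.0348 stubtip [ 14.5 -77.2 136.9] rail- [ 14.5 -68.2 137.2] rail+ [ 14.5  79.7 142.4]
```

```bash
python3 -m pendant '[[[0,0.6,0.5],0],[[0,0.6,1.2],0],[[0,0.6,2],0],[[0,0.6,2],0]]'
python3 - <<'E'
from g import *
lt(LM,LY); print(robot.observe()['torque'])
im=snap('wrist','w21');crop(im,370,180,90,65,8,'w21r');crop(im,95,175,110,70,7,'w21l')
E
```

```text
time: 17.22
tool_pos: [0.5225, -0.1906, 0.1678]
tool_rot: [-3.138, -0.011, -0.161]
contact_force: [1.5, 5.2, 0.5]
opening: 0.0323
tool local [ 16.16   1.62 167.84] dyaw -0.0012 rp [-3.1382 -0.0109]
[ 0.95960161 -0.21865144 -0.02458532]
```

View pics/w21r.png

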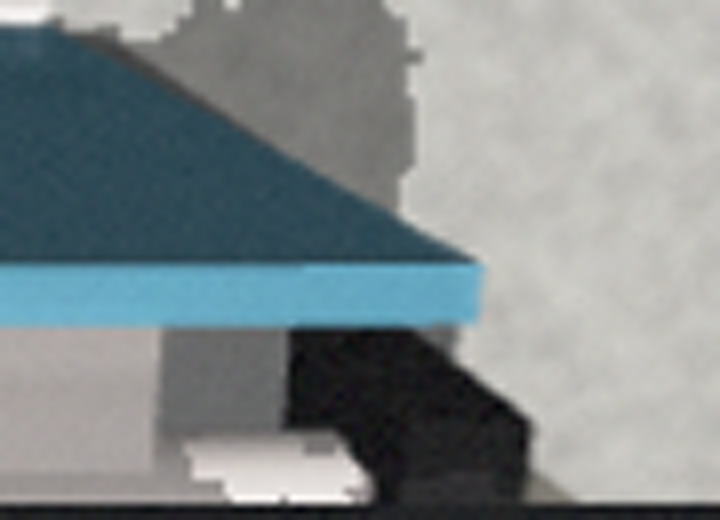

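View pics/w21l.png

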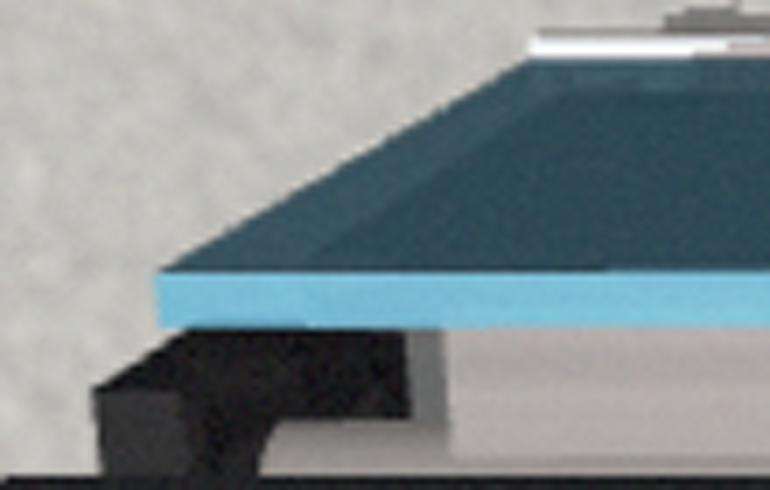

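```bash
python3 - <<'E'
from g import *
rep((117.3,213.7),(430.25,212.9))
E
python3 -m pendant '[[[0,-0.8,0.4],0],[[0,-1,0.8],0],[[0,-1,0.8],0]]'
python3 - <<'E'
from g import *
lt(LM,LY); print(robot.observe()['torque'])
E
```

```text
roll 0.0128 stubtip [ 14.8 -77.7 137.3] rail- [ 14.8 -68.7 137.4] rail+ [ 14.8  79.3 139.3]
time: 17.52
tool_pos: [0.5229, -0.1901, 0.1677]
tool_rot: [-3.139, -0.012, -0.161]
contact_force: [-1.4, -1.1, 4.5]
opening: 0.032
tool local [ 16.47   2.14 167.68] dyaw -0.001 rp [-3.1394 -0.012 ]
[-0.19555197  0.23054063 -0.02318921]
```

```bash
python3 -m pendant '[[[0,0,-0.3],0],[[0,0,-0.3],0],[[0,0,-0.3],0]]' 0.45;python3 -m pendant '[[[0,0,0],0],[[0,0,0],0],[[0,0,0],0],[[0,0,0],0]]' 0.75
python3 - <<'E'
from g import *
lt(LM,LY); print(robot.observe()['torque'])
im=snap('wrist','w22');crop(im,95,175,365,75,2.1,'w22c');im=snap('scene','s22');crop(im,135,195,110,75,7,'s22')
E
```

```text
time: 17.77
tool_pos: [0.5229, -0.1893, 0.1677]
tool_rot: [-3.138, -0.011, -0.161]
contact_force: [0.6, 3.9, 1.2]
opening: 0.0407
time: 18.1
tool_pos: [0.5228, -0.1899, 0.1676]
tool_rot: [-3.139, -0.011, -0.161]
contact_force: [0.5, -0.5, 0.3]
opening: 0.0634
tool local [ 16.29   2.26 167.61] dyaw -0.0011 rp [-3.1391 -0.0113]
[ 0.05948932  0.02147327 -0.05357114]
```

View pics/w22.png

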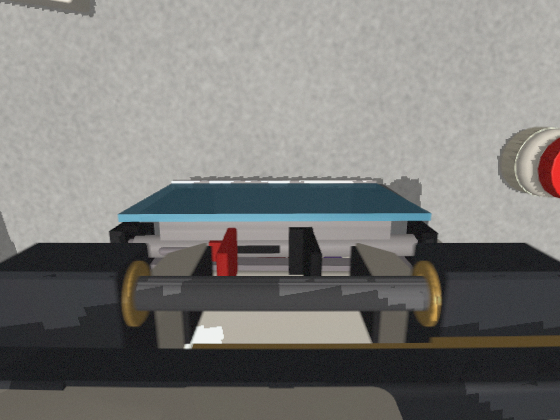

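View pics/s22.png

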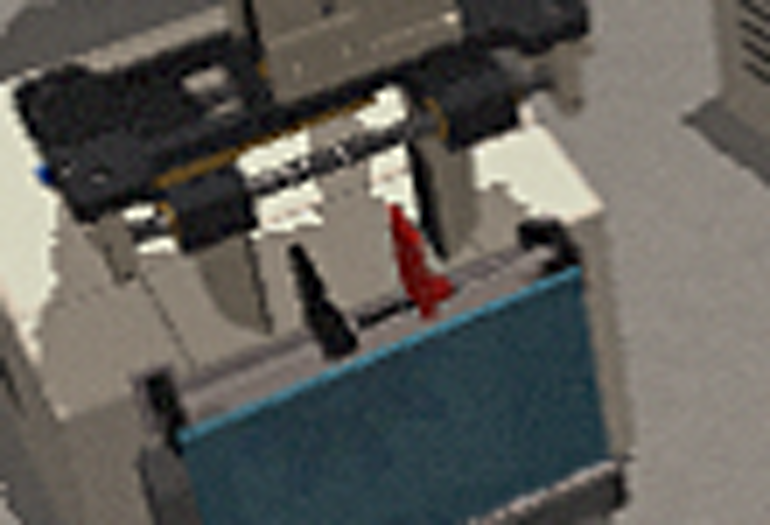

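```bash
python3 -m pendant '[[[0,0,0],0],[[0,0,-5],0],[[0,0,-15],0],[[0,0,-30],0],[[0,0,-50],0],[[0,0,-75],0],[[-20,0,-90],0],[[-45,0,-105],0],[[-65,0,-113],0],[[-70,0,-113],0]]' 0.75;python3 -m pendant '[[[0,0,0],0],[[0,0,0],0],[[0,0,0],0]]'
python3 - <<'E'
from g import *
lt(LM,LY)
import pickle
im=snap('wrist','w23');crop(im,110,80,320,170,2.5,'w23c');pickle.dump((cal('wrist'),robot.observe()),open('w23.pkl','wb'));im=snap('scene','s23');crop(im,120,170,130,120,6,'s23');snap('top','t23')
E
```

```text
time: 19.03
tool_pos: [0.4511, -0.1787, 0.283]
tool_rot: [-3.141, -0.015, -0.161]
contact_force: [0.0, -0.3, -0.2]
opening: 0.0687
time: 19.28
tool_pos: [0.4517, -0.1789, 0.2829]
tool_rot: [-3.141, -0.015, -0.162]
contact_force: [0.5, -0.1, -0.5]
opening: 0.0688
tool local [-55.67   1.87 282.94] dyaw -0.0015 rp [-3.1407 -0.0154]
```

View pics/w23c.png

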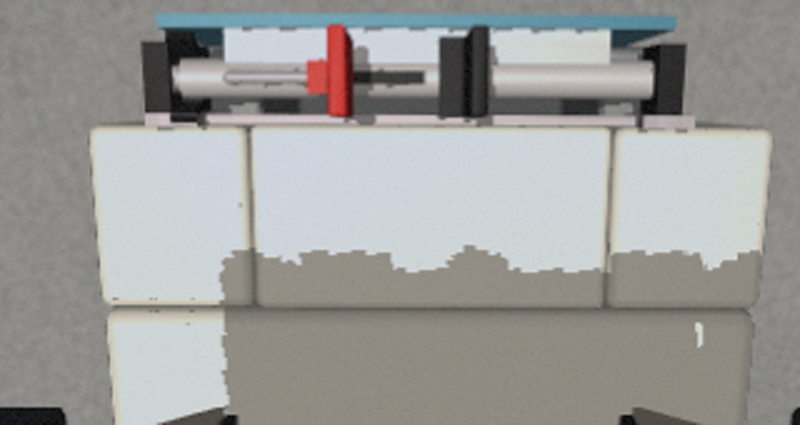

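View pics/s23.png

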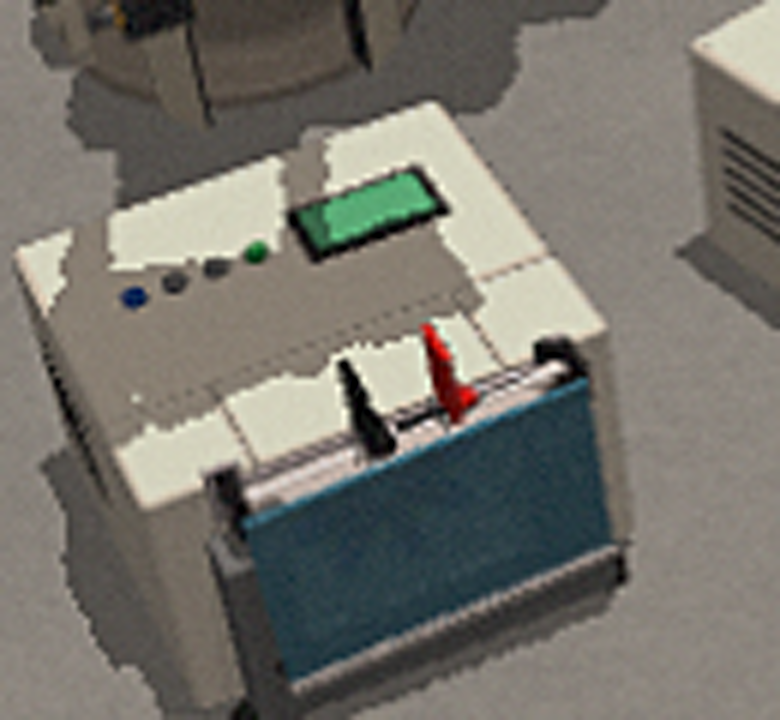

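View pics/t23.png

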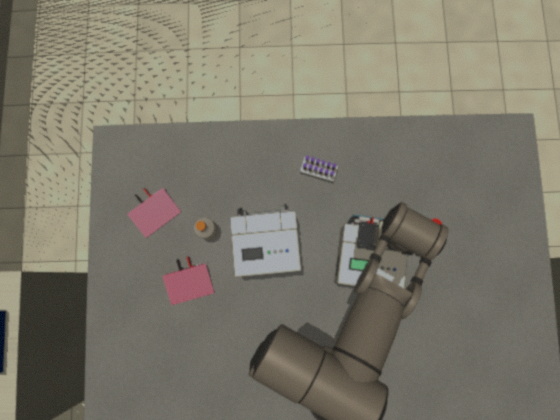

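Run:
```python
from h import *; import pickle
C,o=pickle.load(open('w23.pkl','rb')); f=lambda a:np.array(a)/2.5+[110,80]
m=np.r_[LM,0]
print('rail',loc(onz(f([[174,77],[654,81]]),.137,C),m,LY)*1000)
L,Rr=onz(f([[90,127],[770,132]]),.142,C); print('front chk',fr(L,Rr))
t=onz(f([[339,30],[479,30]]),.183,C); print('tabs',loc(t,m,LY)*1000)
print('panel ends',loc(onz(f([[157,14],[677,18]]),.142,C),m,LY)*1000)
print('brackets',loc(onz(f([[142,42],[686,44]]),.147,C),m,LY)*1000)
```

```text
rail [[ 15.92716605  81.45545225 137.        ]
 [ 14.54958148 -71.21245707 137.        ]]
front chk (array([ 0.50609025, -0.18953456,  0.142     ]), np.float64(-0.16783175582760612), np.float64(0.21571424542508705))
tabs [[ 27.03246618  24.3780507  183.        ]
 [ 26.99064837 -12.9444547  183.        ]]
panel ends [[ 34.73371753  84.25440192 142.        ]
 [ 33.39328832 -76.15472023 142.        ]]
brackets [[ 26.16236219  87.99055153 147.        ]
 [ 25.40816108 -78.0745733  147.        ]]
```

Run:
```python
from h import *
print(robot.hand_in(), robot.observe()['time'])
```

```text
the job is handed in; nothing more can be done
the job is handed in; nothing more can be done
```

I moved the good guard from the empty mixer to the loaded one, released it and handed the job in. The robot clock was about 19 s at the last check, against the 64 s limit.

- **Taking it off:** I pinched the tabs to 32.3 mm, which is fully drawn. With the stub still in its bush, lifting tilted the guard in the soft grip, so the sprung end cleared the saddle. I then slid the stub out and lifted the guard clear. The wrist force never read above about 11 N.
- **Hanging it:** I rested the sprung end on the saddle's cheek and pressed it to tilt the guard, then slid the stub into the bush.
    - My first try stopped on the bush face at about 8 N, because the guard had slipped about 3 mm down in the grip. I measured it again, raised it and it went in.
    - I felt the rail's end on the bush about 5 mm towards +y. I then levelled the guard while lowering it until the trough floor carried it, about 2.5–3 mm above the drawn height, and released it.

**Last checks:**
- **Pin:** the tabs stand as far apart as they did on the empty mixer, so the pin is out.
- **Position:** the rail sits between bush and saddle, shifted about +5 to +5.6 mm. That puts the pin tip at about 88.5 mm and the stub tip at about -77.5 mm, both within limits; the stub tip has about 2 mm to spare.
- **Guard and surroundings:** the panel hangs straight and closed, and the arm is clear. In the last overhead picture the rack and bottle are where they stood. The arm hides most of the pot there, but it looked undisturbed in the earlier views.
- **Disagreement:** the loaded mixer's yaw came out at -0.160 and -0.168 rad in two views. I used -0.160.
- **Not measured directly:** the final height of the pin tip, which I inferred from contact and the earlier image fit.

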